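# Pass sample boxes through the one-way flap and book the delivery

## Task

Put every white sample box upright in the transfer lane's inlet and push it through the sprung flap (never lifting one over it), so that all are in the receiving bay with the flap shut behind them. Then take the code reader, hold it steady for a good second with its window centred over the bar-code label, square to the tilted label, about 7 cm off it and with the reader's length along the label's, and lay the reader back in its cradle, head the same way as before. Leave the other bench things where they stand.

Things in the scene. Friction and masses are not known exactly. Their poses are not given: they have to be found in the camera images.
- lane: Metal transfer lane fixed on the bench. Origin on the bench, on the lane's centre line, in the plane of the shut flap; x is the direction of travel (inlet at x<0, receiving bay at x>0), y to the left of travel, z up. Floor plate 6 mm thick, x from -170 to 360 mm. The label plate stands outside the bay on its -y side.
- inlet (a point): Middle of the inlet's floor, at lane (-85, 0, 6) mm, axes as the lane's. The inlet runs from lane x = -162 to -12 mm, open above and at its outer end, 62 mm wide between two kerbs whose tops are 20 mm above the bench.
- bay (a point): Middle of the bay's floor, at lane (177, 9.5, 6) mm. The bay is open above, from lane x = 0 to 354 mm, inside from lane y = -31 to +50 mm, walls 50 mm above the bench, far end closed. It holds five boxes; pushing one may shove those ahead along as a row.
- flap (a joint): Sprung one-way flap, rad: 0 shut, to 1.5 open into the bay; it cannot swing towards the inlet. Upright leaf 72 mm long, 4 mm thick, 8 to 50 mm above the bench, open above it. About 3 to 5 N pushes a box through. It can shut behind a box only once the whole box is over 72 mm beyond lane x = 0 (box centre past 100 mm) and the fingers are lifted out.
- flap_hinge (a point): Top of the flap's upright hinge, at lane (0, 43, 50) mm; the hinge pin rises 14 mm above it.
- label: Bar-code label plate, 90 x 52 mm, fixed to the lane at lane (120, -85) mm, 48 mm above the bench, tilted 0.4 rad towards the lane. Origin at the centre of its face; x along its long side (parallel to lane x), z out of its face.
- reader: Hand-held code reader, a bar 145 mm long, 30 mm wide and 28 mm high with a head 40 mm wide at one end; 160 g. Axes only: x from handle to head, z up out of its back; it reads straight out of the window under the head, along its -z. Origin under the handle, 14 mm below reader_grip. It lies in its cradle at the start, back up.
- reader_grip (a point): Centre of the reader's handle (30 mm wide, half-way up), where to grip it: between the two cradle saddles, fingers either side (along reader y). Clear gap between saddles 76 mm along the reader; the cradle's base plate below is 4 mm thick.
- reader_window (a point): Centre of the reader's window under its head, 83 mm along +x from the grip and 18 mm below it; axes as the reader's.
- cradle: Reader's cradle fixed on the bench: base plate 130 x 70 x 4 mm with two saddles 30 mm high at x = -45 and +45 mm, each 14 mm thick with cheeks 12 mm higher, 40 mm apart. Origin under its centre; x is the way the reader's head points when it is put away, z up.
- cradle_seat (a point): Where reader_grip lies when the reader rests in the cradle: 44 mm above the bench, over the cradle's centre.
- box1_center (a point): Centre of a white closed sample box, 52 x 52 mm square and 46 mm high, about 140 g; axes along its sides, z up. Absent (None) in some starts.
- box2_center (a point): Centre of a white closed sample box, 52 x 52 mm square and 46 mm high, about 140 g; axes along its sides, z up. Absent (None) in some starts.
- box3_center (a point): Centre of a white closed sample box, 52 x 52 mm square and 46 mm high, about 140 g; axes along its sides, z up. Absent (None) in some starts.
- box4_center (a point): Centre of a white closed sample box, 52 x 52 mm square and 46 mm high, about 140 g; axes along its sides, z up. Absent (None) in some starts.
- box5_center (a point): Centre of a white closed sample box, 52 x 52 mm square and 46 mm high, about 140 g; axes along its sides, z up. Absent (None) in some starts.
- jar: Bystander: squat reagent jar, 40 mm across, 42 mm tall; origin under its centre. To be left alone.
- beaker: Bystander: clear beaker, 90 mm across, 110 mm tall; origin under its centre. To be left alone.
- tip_box: Bystander: pipette-tip box, 120 x 82 x 58 mm; origin under its centre. To be left alone.
- tube_rack: Bystander: tube rack, 200 x 75 x 54 mm; origin under its centre. To be left alone.
- bottle: Bystander: reagent bottle, 70 mm across, 170 mm tall; origin under its centre. To be left alone.
- dish: Bystander: culture dish, 90 mm across, 16 mm tall; origin under its centre. To be left alone.
Mind the look-alikes: they are no part of the job. What is shaped like the part that bears box3_center but purple or yellow is not meant.

How it is judged:
On the way, in this order (a step that is already met when the one before it is completed fails the run):
1. all boxes are in the receiving bay, upright, and the flap is shut behind them (x of box1_center in the frame of lane between 0.027 and 0.34 m and y of box1_center in the frame of lane between -0.04 and 0.055 m and z of each of box1_center, box2_center, box3_center, box4_center, box5_center in the frame of lane below 0.045 m and angle between each of box1, box2, box3, box4, box5's own z axis and vertical below 0.2 rad and x of box2_center in the frame of lane between 0.027 and 0.34 m and y of box2_center in the frame of lane between -0.04 and 0.055 m and x of box3_center in the frame of lane between 0.027 and 0.34 m and y of box3_center in the frame of lane between -0.04 and 0.055 m and x of box4_center in the frame of lane between 0.027 and 0.34 m and y of box4_center in the frame of lane between -0.04 and 0.055 m and x of box5_center in the frame of lane between 0.027 and 0.34 m and y of box5_center in the frame of lane between -0.04 and 0.055 m and value of joint flap below 0.1 rad), for 0.3 s.
2. the gripped reader is held steady for 1 s with its window over the label: centred within 18 mm, 30 to 120 mm off, square within 0.25 rad and lengthwise within 0.3 rad (x of label in the frame of reader_window between -0.018 and 0.018 m and y of label in the frame of reader_window between -0.018 and 0.018 m and z of label in the frame of reader_window between -0.12 and -0.03 m and angle between the z axis of reader and the z axis of label, either way round below 0.25 rad and angle between the x axis of reader and the x axis of label, either way round below 0.3 rad and linear speed of reader below 0.03 m/s and angular speed of reader below 0.3 rad/s and contact force between the fingers and reader above 0.5 N), for 1 s.
At the end, for the whole second after the job is handed in: Every box present stands upright on the bay floor wholly beyond the shut flap (under 0.1 rad), and the reader rests in its cradle, level, head the way it was, within 18 mm of its seat (all of step 1 and linear speed of each of box1, box2, box3, box4, reader, box5 below 0.03 m/s and distance between reader_grip and cradle_seat below 0.018 m and x of reader_window in the frame of cradle above 0.06 m and angle between reader's own z axis and vertical below 0.12 rad and angle between the x axis of reader and the x axis of cradle, either way round below 0.2 rad); the robot touches nothing.
It fails at once if a sample box is lifted over the flap or the bay (its centre more than 40 mm above its height on the lane floor) ((x of box1_center in the frame of lane between -0.005 and 0.35 m and y of box1_center in the frame of lane between -0.04 and 0.055 m and z of box1_center in the frame of lane above 0.069 m) or (x of box2_center in the frame of lane between -0.005 and 0.35 m and y of box2_center in the frame of lane between -0.04 and 0.055 m and z of box2_center in the frame of lane above 0.069 m) or (x of box3_center in the frame of lane between -0.005 and 0.35 m and y of box3_center in the frame of lane between -0.04 and 0.055 m and z of box3_center in the frame of lane above 0.069 m) or (x of box4_center in the frame of lane between -0.005 and 0.35 m and y of box4_center in the frame of lane between -0.04 and 0.055 m and z of box4_center in the frame of lane above 0.069 m) or (x of box5_center in the frame of lane between -0.005 and 0.35 m and y of box5_center in the frame of lane between -0.04 and 0.055 m and z of box5_center in the frame of lane above 0.069 m)).
It fails at once if a bystander is shoved more than 6 cm or knocked over (distance of any of jar, beaker, tip_box, tube_rack, bottle, dish from where it was at the start of the episode above 0.06 m or angle between any of jar, beaker, tip_box, tube_rack, bottle, dish's own z axis and vertical above 0.6 rad).
Of box1, box2, box3, box4, box5 only 3 to 5 are there at a start; the rules pass over those that are not, and their reading is None.
At some moment in a run one of box1, box2, box3, box4, box5 may be knocked a few centimetres aside while the robot is not near it.
It also fails if it takes over 210 s, if anything falls off the work surface, if the arm or the gripper's body presses on something with over 40 N, if the wrist force passes 120 N, or if a joint passes its speed limit or range.

## Robot

A 7-joint arm with a two-finger parallel gripper is mounted at the origin on the work surface. World frame = base frame: x ahead of the robot, y to its left, z up, the work surface at z = 0. Lengths are in m, angles in rad, forces in N, time in s.
With the tool pointing down it reaches from about 0.425 to 0.925 m from the base axis. Payload 6.8 kg.
Tool frame: the origin (TCP) lies at the very end of the fingers, on their centre line; the grasp point (between the pads) lies hold_point_z behind it (hold_point_z is the distance from the TCP to the grasp point, in m); z points along the fingers, y is the direction in which the jaws open and shut (so a half turn about z gives the same grasp; the last joint's range is limited). The gripper opens to 88 mm and grips with 3 to 60 N. Pads are 20 mm wide; open, the fingers measure 115 mm over their backs; the gripper's body (75 mm by 178 mm) begins 61 mm behind the grasp point.
Start: joints at [1.199, 0.477, 0.022, 1.555, -0.011, 1.109, -0.083], TCP at [0.176, -0.652, 0.223] pointing down, gripper open.
Joint ranges: [-2.96, 2.96], [-0.34, 2.1], [-1.41, 1.46], [0.24, 2.44], [-1.37, 4.51], [0.17, 1.92], [-2.96, 2.96]. Speed limits (rad/s): [2.39, 2.39, 3.14, 3.14, 3.14, 3.14, 3.14].

## Interface

Orientations are given as a 3x3 rotation matrix whose columns are the frame's x, y, z axes.
In Python, from bench import read_state, capture, camera_params, finish_job, hold_point_z gives the robot as it stands.
- The arm moves only by the tool arm_command, never from a script. Its arguments are lists of equal length, an entry for each row: "claw": the opening, from -1 (shut) to 1 (fully open); "xyz": the shift along the tool's x, y, z in mm, a list of three; "roll": the turn about the tool's z in degrees. In form: {"claw": [claw, ...], "xyz": [[tx, ty, tz], ...], "roll": [roll, ...]}. A call has 1 to 12 rows; each row shifts and turns the pose as measured when the row begins, along the tool's axes as they then stand; what a row does not reach is not made up. A row lasts 1/12 s, in which the tool goes at most 41.7 mm and 7.16 degrees, less where a joint would pass 70% of its speed; a pose out of reach is approached as far as the arm can. A call with a gripper value outside its range is refused whole. The fingers move at their own pace and stop on an object; "force" is the grip in N (left out, the last holds). Time passes only in rows, so rows that do not move let the fingers close. It gives the time, the measured TCP pose, the force and the opening at its end, in the units of the state.
- read_state(): the state, without advancing time (a new reading comes with each control period).
- capture(name): name is "side" or "top" or "wrist"; returns (picture, depth): 420x560x3 uint8, red, green, blue; 420x560 float32, m along the optical axis (not along the pixel's ray), 0 where there is no reading.
- camera_params(name): a dict with "K" (3x3 intrinsics, pixels), "distortion" ([k1, k2, p1, p2, k3] as OpenCV has them; the pictures are not rectified), "xyz" and "rotation" of the camera in the world; the wrist camera has in their place "T_tool_cam" (4x4, takes a point from camera to tool coordinates, whose origin is the TCP and whose axes are the flange's). Camera axes: x right, y up, looking along -z (the intrinsics and any distortion apply to the point x, -y, -z); pixel columns grow to the right and rows downward; lengths in m; the calibration is good to about 2 mm. A picture is of the moment at which its call begins: read the wrist's pose just before it. camera_params takes no time and is no camera call.
- finish_job(): hands the job in, once; it reports no verdict.
The state is a dict: "time": time; "joint_pos": joint angles; "joint_velocities": joint speeds; "effort": joint torques, N m; "tcp_pos": TCP position; "orientation": TCP orientation; "ft_force": force on the tool from outside, world axes, zero at the start; "wrist_torque": the same for the moment, N m; "finger_gap": finger opening in m.
Only numpy, scipy, OpenCV 4.12 (cv2) and the standard library are available. Lean on these libraries where they do the work, as an engineer would, in place of code of your own. Each camera call takes 0.05 s, during which the arm holds its last target. There are 200 camera calls.

## Working session

There is one attempt and no reset: what is moved stays moved. The work goes in short steps, Python scripts to look and compute and a tool call to move; the robot and the scene stay as the last step left them, time stands still between calls to the robot, and variables do not carry over. Pictures are saved under pics/ and viewed, about 12 in all and at most 16, crops included, and the job is handed in when it is done.

Besides the shell and the picture viewer there is one more tool, called after "Request:" as a command line: name --pt "numbers of a row" for each row, then --argument value for the rest. arm_command: Moves the arm, as the interface text tells. Its arguments: {"type":"object","properties":{"claw":{"type":"array","items":{"type":"number"}},"xyz":{"type":"array","items":{"type":"array","items":{"type":"number"}}},"roll":{"type":"array","items":{"type":"number"}},"force":{"type":"number"}},"required":["claw","xyz","roll"]}

```bash
mkdir -p pics; ls; cat > h.py <<'E'
import numpy as np, cv2
from bench import *
def cam(name, st=None):
    p=camera_params(name); K=np.array(p["K"]); D=np.array(p["distortion"],float)
    if name=="wrist":
        T=np.array(p["T_tool_cam"]); R0=np.array(st["orientation"]); t0=np.array(st["tcp_pos"])
        return K,D,R0@T[:3,:3],R0@T[:3,3]+t0
    return K,D,np.array(p["rotation"]),np.array(p["xyz"])
def rays(c,uv):
    K,D,R,t=c
    n=cv2.undistortPoints(np.array(uv,float).reshape(-1,1,2),K,D).reshape(-1,2)
    d=np.c_[n[:,0],-n[:,1],-np.ones(len(n))]
    return t,d@R.T
def onplane(c,uv,z):
    t,d=rays(c,uv); s=(z-t[2])/d[:,2]
    return t+d*s[:,None]
def cloud(c,depth):
    h,w=depth.shape; v,u=np.mgrid[:h,:w]
    t,d=rays(c,np.c_[u.ravel(),v.ravel()]); P=t+d*depth.ravel()[:,None]
    P[depth.ravel()==0]=np.nan
    return P.reshape(h,w,3)
def proj(c,P):
    K,D,R,t=c
    q=(np.array(P,float).reshape(-1,3)-t)@R; q=q*[1,-1,-1]
    return cv2.projectPoints(q,np.zeros(3),np.zeros(3),K,D)[0].reshape(-1,2)
E
python3 - <<'E'
from h import *
st=read_state(); print(st); print(hold_point_z)
for n in("top","side","wrist"):
    st=read_state(); a,d=capture(n); np.savez(f"{n}0.npz",a=a,d=d)
    cv2.imwrite(f"pics/{n}0.png",a[:,:,::-1]); print(n,camera_params(n))
E
```

```text
pics
{'time': 0.0, 'joint_pos': array([ 1.19894548,  0.47779419,  0.02233519,  1.55642459, -0.01149615,
        1.10922754, -0.0831108 ]), 'joint_velocities': array([ 8.63429305e-04, -3.20192693e-04, -4.90204904e-04, -1.05478255e-03,
        1.08140120e-04, -3.80705946e-04, -5.05368830e-05]), 'effort': array([ 2.11419456e-04, -5.82861543e+01,  1.53467350e+00, -2.72614628e+01,
       -5.43280737e-02,  1.69647328e-02,  2.06397203e-04]), 'tcp_pos': array([ 0.17581575, -0.65111081,  0.22169691]), 'orientation': array([[ 9.65414488e-01,  2.60719272e-01, -5.72756355e-04],
       [ 2.60719869e-01, -9.65413124e-01,  1.62770181e-03],
       [-1.28573272e-04, -1.72073587e-03, -9.99998511e-01]]), 'ft_force': array([-0.1449076 ,  0.06718825,  0.09208076]), 'wrist_torque': array([-0.01023435,  0.04817648, -0.00682742]), 'finger_gap': 0.08816509250358064}
0.0187
top {'K': array([[466.37976435,   0.        , 277.40395155],
       [  0.        , 466.37976435, 216.98084406],
       [  0.        ,   0.        ,   1.        ]]), 'distortion': array([-0.05345155,  0.        ,  0.        ,  0.        ,  
[... 596 characters left out ...]
-0.21302618,  0.53661633, -0.81649419],
       [-0.00488458,  0.83508052,  0.55010604]])}
wrist {'K': array([[328.56621015,   0.        , 277.66249599],
       [  0.        , 328.56621015, 209.72681033],
       [  0.        ,   0.        ,   1.        ]]), 'distortion': array([-0.05918324,  0.        ,  0.        ,  0.        ,  0.        ]), 'T_tool_cam': array([[-1.28410593e-03,  9.68494720e-01,  2.49030780e-01,
         6.67281088e-02],
       [ 9.99999175e-01,  1.25082272e-03,  2.91890321e-04,
        -6.59149537e-04],
       [-2.87991236e-05,  2.49030949e-01, -9.68495527e-01,
        -1.61746822e-01],
       [ 0.00000000e+00,  0.00000000e+00,  0.00000000e+00,
         1.00000000e+00]])}
```

View pics/top0.png

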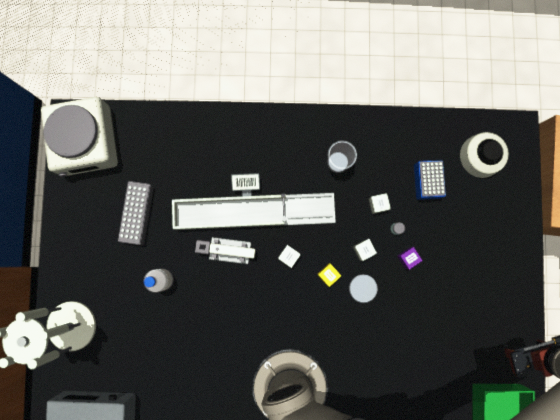

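View pics/side0.png

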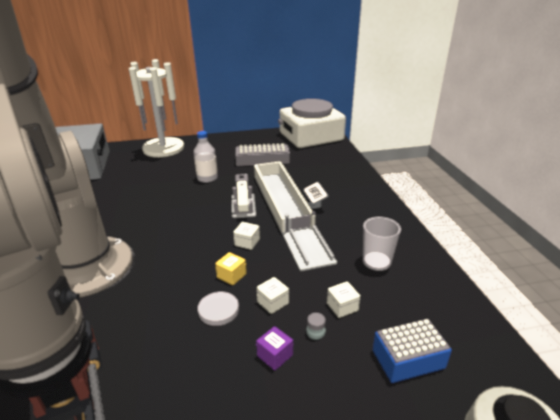

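Top view: white boxes at (289,256), (365,249) and (380,203). Look-alikes are yellow (330,274) and purple (411,258). The lane runs from the inlet at the right (335,208) to the bay end (173,214), with the label at (245,182), the reader in its cradle at (228,249) with its dark head at the left, and the jar at (398,228).

```bash
python3 - <<'E'
from h import *
z=np.load("top0.npz"); a,d=z["a"],z["d"]; c=cam("top"); P=cloud(c,d)
big=cv2.resize(a[165:300,165:435],None,fx=2.9,fy=2.9,interpolation=cv2.INTER_CUBIC); cv2.imwrite("pics/crop0.png",big[:,:,::-1])
print("bench z",np.nanmedian(P[300:340,150:240,2]))
hsv=cv2.cvtColor(a,cv2.COLOR_RGB2HSV)
m=((hsv[...,2]>120)).astype(np.uint8); m[:110]=0
n,l,s,ce=cv2.connectedComponentsWithStats(m)
for i in range(1,n):
    if s[i,4]<30: continue
    ys,xs=np.nonzero(l==i); zz=P[ys,xs,2]
    r=cv2.minAreaRect(np.c_[xs,ys].astype(np.float32)); zm=np.nanmedian(zz)
    b=onplane(c,cv2.boxPoints(r),zm); e=b[1]-b[0]; f=b[2]-b[1]
    print(ce[i].round(),s[i,4],"z",zm.round(3),"ctr",b.mean(0).round(4)[:2],"LxW",np.linalg.norm(e).round(3),np.linalg.norm(f).round(3),"ang",np.degrees(np.arctan2(f[1],f[0])).round(1))
E
```

```text
bench z 0.0006683286169411051
[ 65. 152.] 4224 z 0.113 ctr [0.6222 0.7037] LxW 0.51 0.23 ang -93.5
[554. 164.] 972 z -0.42 ctr [ 0.834  -1.1045] LxW 0.152 0.522 ang 177.7
[484. 153.] 881 z 0.056 ctr [ 0.7774 -0.6358] LxW 0.141 0.139 ang -154.4
[340. 159.] 415 z 0.009 ctr [ 0.7625 -0.1612] LxW 0.095 0.103 ang -179.7
[432. 179.] 872 z 0.059 ctr [ 0.6848 -0.4477] LxW 0.082 0.121 ang -176.3
[245. 182.] 419 z 0.049 ctr [0.6611 0.1583] LxW 0.089 0.052 ang -176.0
[133. 212.] 1273 z 0.049 ctr [0.5528 0.5183] LxW 0.196 0.071 ang -98.7
[254. 211.] 4766 z 0.007 ctr [0.5761 0.1328] LxW 0.545 0.111 ang -177.3
[380. 202.] 280 z 0.046 ctr [ 0.6032 -0.2825] LxW 0.055 0.055 ang -165.9
[399. 228.] 82 z 0.041 ctr [ 0.5234 -0.3433] LxW 0.03 0.029 ang 179.9
[551. 286.] 1664 z -0.75 ctr [ 0.2962 -1.3252] LxW 0.084 0.532 ang 178.7
[227. 250.] 1005 z 0.053 ctr [0.4387 0.2171] LxW 0.07 0.189 ang -95.8
[365. 249.] 292 z 0.046 ctr [ 0.4499 -0.2341] LxW 0.055 0.055 ang -152.8
[289. 256.] 285 z 0.047 ctr [0.4237 0.0117] LxW 0.054 0.054 ang -123.7
[411. 258.] 254 z 0.046 ctr [ 0.4263 -0.3828] LxW 0.05 0.052 ang -145.7
[329. 275.] 297 z 0.046 ctr [ 0.367  -0.1183] LxW 0.052 0.056 ang -133.8
[155. 280.] 408 z 0.12 ctr [0.34   0.4199] LxW 0.068 0.067 ang -177.6
[363. 288.] 601 z 0.016 ctr [ 0.3231 -0.2335] LxW 0.085 0.088 ang -179.6
[ 72. 325.] 1596 z 0.019 ctr [0.1818 0.7201] LxW 0.155 0.16 ang -92.8
[ 25. 341.] 1706 z 0.303 ctr [0.179  0.7179] LxW 0.124 0.122 ang -115.1
[286. 383.] 2009 z 0.017 ctr [0.0189 0.0119] LxW 0.231 0.187 ang -147.6
[  3. 362.] 74 z 0.33 ctr [0.125  0.7555] LxW 0.022 0.023 ang -176.9
[551. 382.] 165 z -0.748 ctr [-0.1689 -1.3217] LxW 0.072 0.078 ang 179.6
[502. 405.] 982 z 0.005 ctr [-0.0502 -0.7235] LxW 0.169 0.091 ang 179.9
[551. 413.] 251 z 0.689 ctr [ 0.1456 -0.4517] LxW 0.044 0.035 ang 179.9
[ 84. 411.] 1295 z 0.121 ctr [-0.0571  0.6178] LxW 0.233 0.05 ang -177.9
```

View pics/crop0.png

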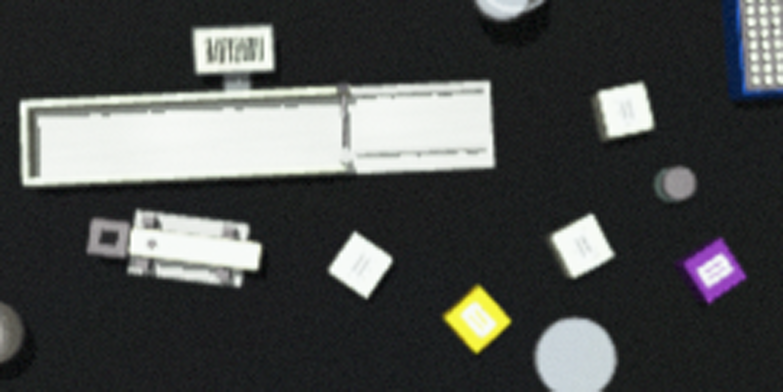

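The three white boxes have the same shape as the yellow and purple ones and are the ones meant; there is no fourth white box. Next I'll fit the lane frame and compute moves.

```bash
cat >> h.py <<'E'
def go(p,yaw=None,st=None):
    """print total tool-axis shift mm (before roll) and roll deg to bring TCP to p, tool-x yaw (mod 180)"""
    st=st or read_state(); R=np.array(st["orientation"]); t=np.array(st["tcp_pos"])
    d=R.T@(np.array(p)-t)*1000; y0=np.degrees(np.arctan2(R[1,0],R[0,0])); s=f"shift {d.round(1)}"
    if yaw is not None:
        r=(y0-yaw+90)%180-90; s+=f" yaw now {y0:.1f} roll {r:.1f}"
    print(s)
E
python3 - <<'E'
from h import *
c=cam("top")
s=lambda x,y:(x/2.9+165-.35,y/2.9+165-.35)
i6=onplane(c,[s(491,82),s(494,167)],.006); b50=onplane(c,[s(22,100),s(24,186)],.05)
hp=onplane(c,[s(349,165)],.06)
x=b50.mean(0)[:2]-i6.mean(0)[:2]; L=np.linalg.norm(x); ux=x/L; uy=np.array([-ux[1],ux[0]])
print(i6,b50,"len",L,"yaw",np.degrees(np.arctan2(ux[1],ux[0])))
print("widths",np.linalg.norm(i6[0]-i6[1]),np.linalg.norm(b50[0]-b50[1]),"hinge",hp)
for lab,P in(("label",[.6611,.1583]),("hinge",hp[0,:2])):
    q=np.array(P)-i6.mean(0)[:2]; print(lab,q@ux,q@uy)
for e in(*i6,*b50): q=e[:2]-i6.mean(0)[:2]; print(q@ux,q@uy)
go([.603,-.2825,.2],0)
E
```

```text
[[ 0.6368911  -0.13586764  0.006     ]
 [ 0.53875499 -0.14043362  0.006     ]] [[0.59802109 0.39349956 0.05      ]
 [0.50181553 0.38707853 0.05      ]] len 0.5297973783531867 yaw 94.10277273256303
widths 0.09824227089365607 0.09641959765325808 hinge [[0.53279628 0.02666681 0.06      ]]
label 0.29044827339547136 -0.0942989437266115
hinge 0.16833199470291177 0.04309377041578374
-0.0012334704007694517 -0.049105646298119844
0.0012334704007694517 0.049105646298119844
0.5295581147657531 -0.04820920509446071
0.5300366419406202 0.04820920509446058
shift [ 508.5 -244.6   22.2] yaw now 15.1 roll 15.1
```

Request:
arm_command --claw '[1,1,1,1]' --pt "30 0 0" --pt "30 0 0" --pt "0 -30 0" --pt "0 -30 0" --roll '[0,0,0,0]'

```text
time: 0.48
tcp_pos: [0.2185, -0.5797, 0.219]
orientation: [[0.967, 0.256, -0.003], [0.256, -0.967, 0.001], [-0.002, -0.002, -1.0]]
ft_force: [-0.5, 0.6, 0.3]
finger_gap: 0.0878
```

Request:
arm_command --claw '[1,1,1,1,1,1,1,1,1,1,1,1]' --pt "35 -13 0" --pt "35 -13 0" --pt "35 -13 0" --pt "35 -13 0" --pt "35 -13 0" --pt "35 -13 0" --pt "35 -13 0" --pt "35 -13 0" --pt "35 -13 0" --pt "35 -13 0" --pt "35 -13 0" --pt "35 -13 0" --roll '[0,0,0,0,0,0,0,0,0,0,0,0]'

```text
time: 1.48
tcp_pos: [0.5886, -0.3123, 0.214]
orientation: [[0.971, 0.239, -0.013], [0.239, -0.971, 0.004], [-0.011, -0.007, -1.0]]
ft_force: [0.9, -1.2, -0.5]
finger_gap: 0.0875
```

```bash
cat >> h.py <<'E'
def boxes(st,a,c=None,ztop=.046,v=150,lo=300,hi=1e5):
    c=c or cam("wrist",st); hsv=cv2.cvtColor(a,cv2.COLOR_RGB2HSV)
    m=((hsv[...,2]>v)&(hsv[...,1]<70)).astype(np.uint8); n,l,s,ce=cv2.connectedComponentsWithStats(m); out=[]
    for i in range(1,n):
        if not lo<s[i,4]<hi: continue
        ct=max(cv2.findContours((l==i).astype(np.uint8),0,2)[0],key=cv2.contourArea)
        w=onplane(c,ct.reshape(-1,2),ztop)[:,:2]
        r=cv2.minAreaRect((w*1000).astype(np.float32))
        print("px",ce[i].round(),"n",s[i,4],"ctr",(np.array(r[0])/1000).round(4),"size",np.round(r[1],1),"ang",round(r[2],1))
E
python3 - <<'E'
from h import *
st=read_state(); a,d=capture("wrist"); np.savez("w1.npz",a=a,d=d); import pickle; pickle.dump(st,open("w1.pkl","wb"))
print(st["joint_pos"],st["tcp_pos"])
cv2.imwrite("pics/w1.png",a[:,:,::-1]); boxes(st,a)
E
```

```text
[ 0.48688438  0.48192681 -0.13222206  1.56734677  0.06951269  1.10992316
 -0.99193838] [ 0.58864184 -0.31225294  0.21396864]
px [158.  13.] n 1461 ctr [ 0.7226 -0.164 ] size [25.9 56.9] ang 12.0
px [442. 121.] n 7781 ctr [ 0.6918 -0.4514] size [117.1  79.9] ang 4.1
px [ 63. 130.] n 11598 ctr [ 0.5963 -0.0842] size [ 92.8 136.3] ang 3.8
px [252. 163.] n 3187 ctr [ 0.6087 -0.2793] size [59.2 53.6] ang 13.8
px [197. 288.] n 387 ctr [ 0.4649 -0.2454] size [38.2 27.5] ang 14.5
px [176. 358.] n 2275 ctr [ 0.3602 -0.2362] size [67.2 77.9] ang 15.5
```

View pics/w1.png

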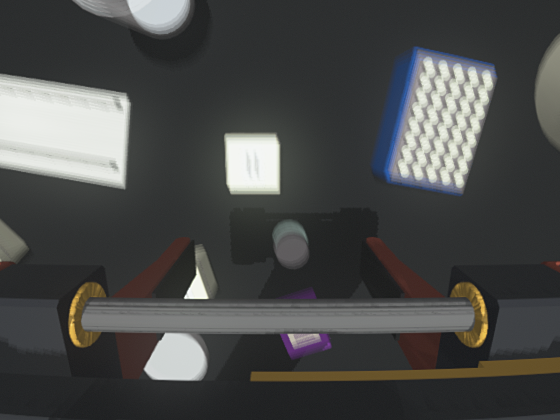

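Wrist view: box C at (252,163) is square with the tool, the jar at (290,243) is clear of it, and the inlet is at the left. I'll descend and grip C.

Request:
arm_command --claw '[1,1,1,1,1,1,1,0.3,-0.2,-0.2,-0.2,-0.2]' --pt "13 -12.5 0" --pt "13 -12.5 0" --pt "0 0 40" --pt "0 0 40" --pt "0 0 40" --pt "0 0 40" --pt "0 0 36" --pt "0 0 0" --pt "0 0 0" --pt "0 0 0" --pt "0 0 0" --pt "0 0 0" --roll '[0,0,0,0,0,0,0,0,0,0,0,0]' --force 15

```text
time: 2.53
tcp_pos: [0.6238, -0.2649, 0.0165]
orientation: [[0.966, 0.26, 0.004], [0.26, -0.966, 0.008], [0.006, -0.007, -1.0]]
ft_force: [0.1, 0.4, 0.2]
finger_gap: 0.0578
```

Request:
arm_command --claw '[1,1,1,1,0,-0.2,-0.2,-0.2,-0.2,-0.2,-0.2,-0.2]' --pt "0 0 0" --pt "0 0 0" --pt "-10 5 0" --pt "-10 5 0" --pt "0 0 0" --pt "0 0 0" --pt "0 0 0" --pt "0 0 0" --pt "0 0 0" --pt "0 0 0" --pt "0 0 0" --pt "0 0 0" --roll '[0,0,0,0,0,0,0,0,0,0,0,0]' --force 15

```text
time: 3.53
tcp_pos: [0.6085, -0.2831, 0.0238]
orientation: [[0.966, 0.259, 0.013], [0.258, -0.966, 0.005], [0.013, -0.001, -1.0]]
ft_force: [-1.0, -0.4, 0.9]
finger_gap: 0.0531
```

```bash
python3 - <<'E'
from h import *
st=read_state(); a,d=capture("wrist"); cv2.imwrite("pics/w2.png",a[:,:,::-1]); boxes(st,a)
print(st["tcp_pos"],st["finger_gap"],st["ft_force"])
# lane from wrist view w1: corners/edges of inlet end
E
```

```text
px [ 16. 198.] n 4179 ctr [ 0.607  -0.1578] size [76.8 15.1] ang 3.5
px [277. 255.] n 9176 ctr [ 0.6159 -0.2796] size [43.4 51.1] ang 17.3
px [277. 320.] n 5100 ctr [ 0.5847 -0.2887] size [ 12.3 115.9] ang 14.7
[ 0.60852547 -0.28306397  0.02378919] 0.05305765047691199 [-1.03064886 -0.36095755  0.86300367]
```

View pics/w2.png

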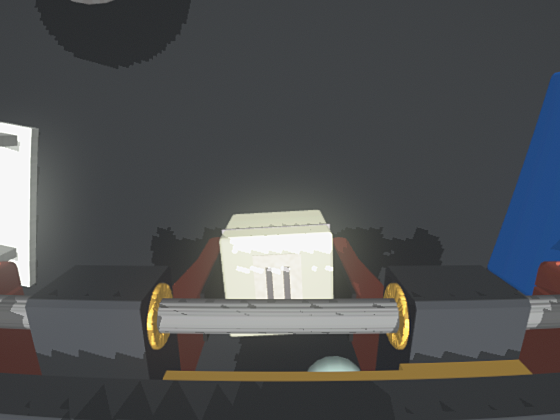

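Box C is held at (276,270). I'll check the lane's centre line from the depth cross-section of the inlet kerbs and the bay walls.

```bash
python3 - <<'E'
from h import *
import pickle
i6=np.array([.5878,-.13815]); th=np.radians(94.10); ux=np.array([np.cos(th),np.sin(th)]); uy=np.array([-ux[1],ux[0]])
def prof(P,x0,x1,tag):
    q=(P[...,:2]-i6); X=q@ux; Y=q@uy; k=(X>x0)&(X<x1)&(abs(Y)<.07)&np.isfinite(P[...,2])
    print(tag); 
    print(" ".join(f"{b}:{np.percentile(P[...,2][k&(Y>b/1e3)&(Y<=(b+3)/1e3)],[20,80])*1e3//1}" for b in range(-66,66,3) if (k&(Y>b/1e3)&(Y<=(b+3)/1e3)).sum()>3))
z=np.load("top0.npz"); P=cloud(cam("top"),z["d"]); prof(P,.03,.14,"top inlet"); prof(P,.25,.45,"top bay")
w=np.load("w1.npz"); P=cloud(cam("wrist",pickle.load(open("w1.pkl","rb"))),w["d"]); prof(P,.02,.07,"wrist inlet")
E
```

```text
top inlet
-66:[-3.  2.] -63:[-5.  2.] -60:[-3.  2.] -57:[-3.  3.] -54:[0. 7.] -51:[4. 8.] -48:[15. 22.] -45:[18. 22.] -42:[ 4. 21.] -39:[4. 7.] -36:[2. 9.] -33:[2. 8.] -30:[3. 8.] -27:[2. 7.] -24:[4. 8.] -21:[ 3. 10.] -18:[3. 8.] -15:[4. 7.] -12:[3. 9.] -9:[3. 9.] -6:[3. 8.] -3:[3. 8.] 0:[4. 7.] 3:[4. 9.] 6:[1. 8.] 9:[2. 8.] 12:[3. 9.] 15:[3. 9.] 18:[5. 9.] 21:[18. 22.] 24:[16. 24.] 27:[ 5. 14.] 30:[3. 8.] 33:[3. 8.] 36:[5. 9.] 39:[2. 9.] 42:[2. 9.] 45:[-4.  5.] 48:[-2.  3.] 51:[-4.  2.] 54:[-3.  4.] 57:[-2.  2.] 60:[-4.  2.] 63:[-2.  3.]
top bay
-66:[-3.  3.] -63:[-1.  4.] -60:[-2.  4.] -57:[-1.  4.] -54:[-1.  4.] -48:[46. 51.] -45:[32. 52.] -42:[ 6. 47.] -39:[ 4. 15.] -36:[3. 8.] -33:[3. 9.] -30:[ 4. 10.] -27:[4. 8.] -24:[ 3. 10.] -21:[3. 8.] -18:[3. 9.] -15:[3. 9.] -12:[4. 9.] -9:[4. 8.] -6:[4. 9.] -3:[4. 9.] 0:[ 3. 10.] 3:[ 2. 10.] 6:[ 4. 10.] 9:[2. 8.] 12:[4. 8.] 15:[4. 9.] 18:[3. 8.] 21:[ 3. 10.] 24:[2. 9.] 27:[3. 9.] 30:[3. 9.] 33:[3. 9.] 39:[47. 52.] 42:[45. 53.] 45:[ 0. 41.] 48:[-4.  1.] 51:[-3.  4.] 54:[-3.  2.] 57:[-3.  3.] 60:[-3.  3.] 63:[-2.  4.]
wrist inlet
-66:[-2.  0.] -63:[-2.  0.] -60:[-2.  0.] -57:[-1.  0.] -54:[-1.  0.] -51:[4. 6.] -48:[ 5. 18.] -45:[19. 20.] -42:[18. 20.] -39:[5. 6.] -36:[5. 6.] -33:[5. 6.] -30:[5. 6.] -27:[5. 6.] -24:[5. 6.] -21:[4. 6.] -18:[5. 6.] -15:[4. 6.] -12:[5. 6.] -9:[5. 6.] -6:[4. 6.] -3:[5. 6.] 0:[4. 6.] 3:[5. 6.] 6:[5. 6.] 9:[5. 6.] 12:[4. 6.] 15:[5. 6.] 18:[5. 6.] 21:[ 6. 19.] 24:[19. 20.] 27:[19. 20.] 30:[5. 6.] 33:[5. 6.] 36:[5. 6.] 39:[5. 6.] 42:[4. 6.] 45:[5. 6.] 48:[-1.  0.] 51:[-1.  0.] 54:[-1.  0.] 57:[-1.  0.] 60:[-1.  0.] 63:[-1.  0.]
```

Request:
arm_command --claw '[-0.2,-0.2,-0.2,-0.2,-0.2,-0.2]' --pt "0 0 -30" --pt "0 0 -30" --pt "0 0 0" --pt "0 0 0" --pt "0 0 0" --pt "0 0 0" --roll '[0,0,-7,-7,-7,0]'

```text
time: 4.08
tcp_pos: [0.6069, -0.2821, 0.0839]
orientation: [[0.801, 0.599, 0.009], [0.599, -0.801, 0.005], [0.011, 0.001, -1.0]]
ft_force: [0.2, 0.4, -1.7]
finger_gap: 0.0527
```

Request:
arm_command --claw '[-0.2,-0.2,-0.2,-0.2,-0.2,-0.2,-0.2,-0.2,-0.2,-0.2,-0.2]' --pt "0 0 0" --pt "0 0 0" --pt "0 0 0" --pt "0 0 0" --pt "0 0 0" --pt "0 0 0" --pt "0 0 0" --pt "0 0 0" --pt "0 0 0" --pt "0 0 0" --pt "0 0 0" --roll '[-7,-7,-7,-7,-7,-7,-7,-7,0,0,0]'

```text
time: 5.0
tcp_pos: [0.6044, -0.2804, 0.0782]
orientation: [[-0.048, 0.999, 0.002], [0.999, 0.048, 0.01], [0.01, 0.003, -1.0]]
ft_force: [0.1, 0.3, -1.6]
finger_gap: 0.0529
```

```bash
cat >> h.py <<'E'
O=np.array([.5848,.0321]); th=np.radians(94.1); ux=np.array([np.cos(th),np.sin(th)]); uy=np.array([-ux[1],ux[0]])
def lane(x,y,z): return np.r_[O+x*ux+y*uy,z]
def inlane(P): q=np.array(P)[:2]-O; return np.round([q@ux*1e3,q@uy*1e3],1)
E
python3 - <<'E'
from h import *
print(read_state()["tcp_pos"],read_state()["joint_pos"].round(2)); go(lane(-.085,0,.084),94.1)
E
```

```text
[ 0.60438291 -0.28038674  0.07818262] [ 0.68  0.66 -0.47  1.66  0.35  0.9   0.12]
shift [228.1  -2.4  -3.5] yaw now 92.8 roll -1.3
```

Request:
arm_command --claw '[-0.2,-0.2,-0.2,-0.2,-0.2,-0.2,-0.2,-0.2,-0.2,-0.2,-0.2]' --pt "30 0 0" --pt "38 0 0" --pt "38 0 0" --pt "38 0 0" --pt "38 0 0" --pt "25 0 0" --pt "10 0 0" --pt "5 0 0" --pt "0 0 0" --pt "0 0 0" --pt "0 0 0" --roll '[-1.3,0,0,0,0,0,0,0,0,0,0]'

```text
time: 5.92
tcp_pos: [0.5926, -0.0577, 0.0788]
orientation: [[-0.025, 1.0, 0.004], [1.0, 0.025, 0.005], [0.005, 0.004, -1.0]]
ft_force: [0.2, 0.5, -1.0]
finger_gap: 0.0528
```

```bash
python3 - <<'E'
from h import *
st=read_state();print(st["tcp_pos"],inlane(st["tcp_pos"])); go(lane(-.085,0,.03),94.1)
a,d=capture("wrist"); cv2.imwrite("pics/w3.png",a[:,:,::-1]); np.savez("w3.npz",a=a,d=d)
E
```

```text
[ 0.59264447 -0.05765374  0.07883423] [-90.1  -1.4]
shift [ 4.8 -1.8 48.9] yaw now 91.4 roll -2.7
```

View pics/w3.png

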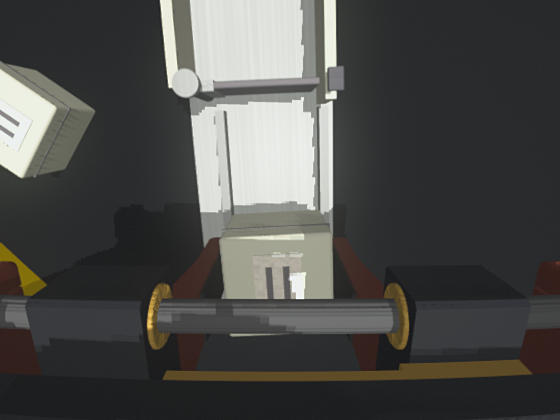

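Box C hangs centred over the inlet between the kerbs (225 to 320 px). The flap is at (260,85) and the hinge pin at (185,82); box A is at the upper left. I'll lower it and let go.

Request:
arm_command --claw '[-0.2,-0.2,-0.2,-0.2,-0.2,1,1,1,1,1,1,1]' --pt "3 -1 0" --pt "2 -1 20" --pt "0 0 20" --pt "0 0 6" --pt "0 0 2" --pt "0 0 0" --pt "0 0 0" --pt "0 0 0" --pt "0 0 0" --pt "0 0 0" --pt "-20 0 0" --pt "-28 0 0" --roll '[-2.7,0,0,0,0,0,0,0,0,0,0,0]'

```text
time: 6.97
tcp_pos: [0.5986, -0.1078, 0.0345]
orientation: [[-0.063, 0.998, 0.013], [0.998, 0.063, 0.003], [0.002, 0.013, -1.0]]
ft_force: [0.9, 1.1, -0.3]
finger_gap: 0.0875
```

```bash
python3 - <<'E'
from h import *
st=read_state();print(st["tcp_pos"],inlane(st["tcp_pos"])); go(lane(-.130,0,.03),94.1)
a,d=capture("wrist"); cv2.imwrite("pics/w4.png",a[:,:,::-1]); boxes(st,a,ztop=.052)
E
```

```text
[ 0.5986151  -0.10776691  0.0345224 ] [-140.5   -3.8]
shift [10.5 -3.9  4.5] yaw now 93.6 roll -0.5
px [259. 125.] n 40719 ctr [ 0.5855 -0.0536] size [ 74.5 125.3] ang 3.7
```

Request:
arm_command --claw '[-0.55,-0.55,-0.55,-0.55,-0.55,-0.55,-0.55,-0.55,-0.55,-0.55]' --pt "0 -4 0" --pt "0 0 0" --pt "0 0 0" --pt "0 0 0" --pt "0 0 0" --pt "0 0 10" --pt "0 0 8" --pt "0 0 3" --pt "0 0 0" --pt "0 0 0" --roll '[-0.5,0,0,0,0,0,0,0,0,0]'

```text
time: 7.85
tcp_pos: [0.595, -0.1139, 0.0118]
orientation: [[-0.066, 0.998, 0.014], [0.998, 0.066, -0.001], [-0.002, 0.014, -1.0]]
ft_force: [0.1, -0.4, 0.8]
finger_gap: 0.0246
```

```bash
python3 - <<'E'
from h import *
st=read_state();print(st["tcp_pos"],inlane(st["tcp_pos"]),st["finger_gap"]); go(lane(.079,0,.012),94.1)
a,d=capture("wrist"); cv2.imwrite("pics/w4.png",a[:,:,::-1]);
E
```

```text
[ 0.59503385 -0.11389224  0.01183741] [-146.4    0.2] 0.024639368051770263
shift [225.3  -1.   -0.6] yaw now 93.8 roll -0.3
```

View pics/w4.png

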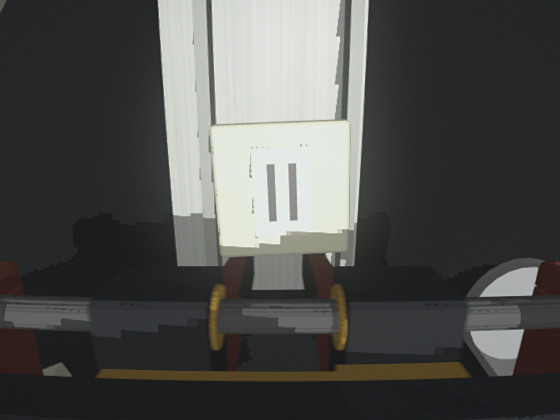

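The box sits upright between the kerbs at (280,185) with the fingers right behind it. Pushing.

Request:
arm_command --claw '[-0.55,-0.55,-0.55,-0.55,-0.55,-0.55,-0.55,-0.55,-0.55,-0.55,-0.55,-0.55]' --pt "12 0 0" --pt "15 0 0" --pt "18 0 0" --pt "18 0 0" --pt "18 0 0" --pt "18 0 0" --pt "18 0 0" --pt "18 0 0" --pt "18 0 0" --pt "18 0 0" --pt "18 0 0" --pt "0 0 0" --roll '[0,0,0,0,0,0,0,0,0,0,0,0]'

```text
time: 8.9
tcp_pos: [0.5841, 0.0723, 0.0133]
orientation: [[-0.052, 0.998, 0.018], [0.998, 0.053, -0.02], [-0.021, 0.017, -1.0]]
ft_force: [-0.2, 1.6, -0.0]
finger_gap: 0.0199
```

```bash
python3 - <<'E'
from h import *
st=read_state();print(st["tcp_pos"],inlane(st["tcp_pos"])); go(lane(.082,0,.012),94.1)
E
```

```text
[0.58409344 0.07234177 0.0132758 ] [40.2 -2.2]
shift [41.8 -3.   0.4] yaw now 93.0 roll -1.1
```

Request:
arm_command --claw '[-0.55,-0.55,-0.55,-0.55,-0.55,-0.55,-0.55,-0.55,-0.55,-0.55,-0.55,-0.55]' --pt "18 -1 0" --pt "18 -1 0" --pt "6 0 0" --pt "0 0 0" --pt "-4 0 0" --pt "0 0 -20" --pt "0 0 -35" --pt "0 0 -35" --pt "0 0 -35" --pt "0 0 -35" --pt "0 0 -20" --pt "0 0 0" --roll '[-1,0,0,0,0,0,0,0,0,0,0,0]'

```text
time: 9.9
tcp_pos: [0.5745, 0.1031, 0.1979]
orientation: [[-0.062, 0.998, 0.01], [0.998, 0.062, -0.026], [-0.027, 0.008, -1.0]]
ft_force: [1.0, -0.1, -0.2]
finger_gap: 0.0196
```

```bash
python3 - <<'E'
from h import *
st=read_state();print(st["tcp_pos"],inlane(st["tcp_pos"]))
a,d=capture("top"); cv2.imwrite("pics/t1.png",a[:,:,::-1]); c=cam("top")
a2,d2=capture("wrist"); cv2.imwrite("pics/w5.png",np.hstack([cv2.resize(a[165:300,165:435],(540,270)),a2[:270,100:360]])[:,:,::-1])
boxes(st,a,c,v=120,lo=150,hi=450)
E
```

```text
[0.57448314 0.10313932 0.19785671] [71.6  5.2]
px [340. 159.] n 420 ctr [ 0.7541 -0.1561] size [100.7  92.2] ang 0.7
px [365. 249.] n 292 ctr [ 0.4499 -0.2341] size [54.5 55.3] ang 27.5
px [157. 280.] n 308 ctr [0.3363 0.4365] size [70.5 67. ] ang 8.3
px [276. 408.] n 301 ctr [-0.0536  0.0404] size [42.7 77.7] ang 83.1
```

View pics/w5.png

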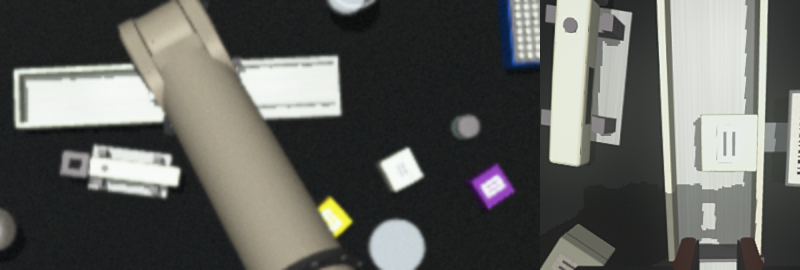

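Box C is in the bay and the flap is shut behind it (wrist crop, box at about (730,142) of the composite). Box B hasn't moved: (0.450,-0.234) at 27.5°. Going for B.

Request:
arm_command --claw '[1,1,1,1,1,1,1,1,1,1,1,1]' --pt "0 0 0" --pt "0 0 0" --pt "0 0 0" --pt "0 0 0" --pt "-25 -28 0" --pt "-25 -28 0" --pt "-25 -28 0" --pt "-25 -28 0" --pt "-25 -28 0" --pt "-12 -15 0" --pt "-6 -7 0" --pt "0 0 0" --roll '[-6,-6,-6,-6,0,0,0,0,0,0,0,0]'

```text
time: 11.0
tcp_pos: [0.4795, -0.1157, 0.1744]
orientation: [[-0.48, 0.877, -0.037], [0.877, 0.479, -0.023], [-0.003, -0.043, -0.999]]
ft_force: [0.1, 0.4, -0.7]
finger_gap: 0.0875
```

```bash
python3 - <<'E'
from h import *
st=read_state();print(st["tcp_pos"],st["orientation"].round(3)[:,2]);go([.4499,-.2341,.2],117.5)
E
```

```text
[ 0.47951039 -0.11565406  0.17438989] [-0.037 -0.023 -0.999]
shift [-89.8 -83.8 -21.8] yaw now 118.7 roll 1.2
```

Request:
arm_command --claw '[1,1,1,1,1,1,1,1]' --pt "-20 -18 -5" --pt "-22 -20 -5" --pt "-22 -20 -5" --pt "-14 -14 -3" --pt "-8 -8 0" --pt "-3 -3 0" --pt "0 0 0" --pt "0 0 0" --roll '[1.2,0,0,0,0,0,0,0]'

```text
time: 11.67
tcp_pos: [0.4494, -0.2254, 0.1895]
orientation: [[-0.473, 0.88, -0.044], [0.881, 0.473, -0.013], [0.01, -0.044, -0.999]]
ft_force: [0.1, -0.7, -0.0]
finger_gap: 0.0881
```

```bash
python3 - <<'E'
from h import *
st=read_state();print(st["tcp_pos"],st["orientation"].round(3)[:,2]);go([.4499,-.2341,.02],117.5)
a,d=capture("wrist"); cv2.imwrite("pics/w6.png",a[:,:,::-1]); boxes(st,a,lo=1500)
E
```

```text
[ 0.44943786 -0.22543721  0.18947425] [-0.044 -0.013 -0.999]
shift [ -9.5   3.8 169.4] yaw now 118.2 roll 0.7
px [482. 108.] n 13389 ctr [ 0.5664 -0.0661] size [ 90.4 146.7] ang 3.8
px [176. 142.] n 5814 ctr [ 0.3336 -0.2263] size [79.8 80.5] ang 25.9
px [282. 208.] n 2564 ctr [ 0.45   -0.2334] size [50.4 49.5] ang 28.6
```

View pics/w6.png

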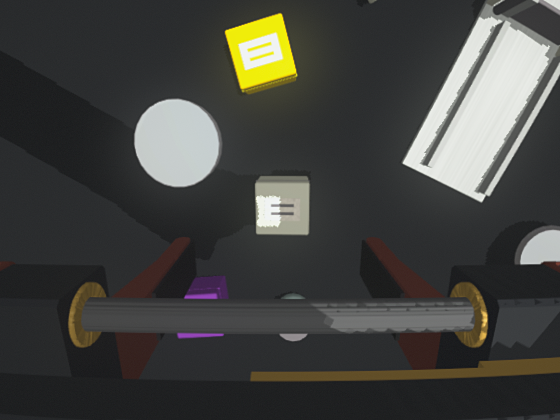

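Wrist view: box B at (282,208) is square between the fingers. The yellow look-alike (260,52) and the dish (178,142) are clear. Descending and gripping.

Request:
arm_command --claw '[1,1,1,1,1,1,0,-0.2,-0.2,-0.2,-0.2,-0.2]' --pt "-5 2 30" --pt "-4 2 38" --pt "0 0 38" --pt "0 0 36" --pt "0 0 18" --pt "0 0 6" --pt "0 0 2" --pt "0 0 0" --pt "0 0 0" --pt "0 0 0" --pt "0 0 0" --pt "0 0 0" --roll '[0.7,0,0,0,0,0,0,0,0,0,0,0]' --force 15

```text
time: 12.72
tcp_pos: [0.4614, -0.222, 0.0211]
orientation: [[-0.478, 0.878, -0.03], [0.878, 0.478, -0.013], [0.003, -0.032, -0.999]]
ft_force: [-0.0, -0.2, -1.6]
finger_gap: 0.0524
```

Request:
arm_command --claw '[-0.2,-0.2,-0.2,-0.2,-0.2,-0.2,-0.2,-0.2]' --pt "0 0 0" --pt "0 0 0" --pt "0 0 -25" --pt "0 0 -25" --pt "0 0 -15" --pt "0 0 -3" --pt "0 0 0" --pt "0 0 0" --roll '[0,0,0,0,7,7,7,2.4]'

```text
time: 13.38
tcp_pos: [0.465, -0.2213, 0.0943]
orientation: [[-0.075, 0.997, -0.024], [0.997, 0.075, -0.012], [-0.011, -0.025, -1.0]]
ft_force: [0.2, -0.2, -1.7]
finger_gap: 0.0524
```

```bash
python3 - <<'E'
from h import *
st=read_state();print(st["tcp_pos"],st["orientation"].round(3)[:,2],st["finger_gap"]);go(lane(-.085,0,.084),94.1)
E
```

```text
[ 0.46499815 -0.22126369  0.0943238 ] [-0.024 -0.012 -1.   ] 0.05240187144709179
shift [158.8 138.4   5.1] yaw now 94.3 roll 0.2
```

Request:
arm_command --claw '[-0.2,-0.2,-0.2,-0.2,-0.2,-0.2,-0.2,-0.2,-0.2,-0.2]' --pt "15 14 0" --pt "24 21 0" --pt "24 21 0" --pt "24 21 0" --pt "24 21 0" --pt "20 17 0" --pt "12 10 0" --pt "5 5 0" --pt "2 2 0" --pt "0 0 0" --roll '[0,0,0,0,0,0,0,0,0,0]'

```text
time: 14.22
tcp_pos: [0.5912, -0.0576, 0.0901]
orientation: [[-0.065, 0.998, -0.021], [0.998, 0.065, -0.013], [-0.012, -0.022, -1.0]]
ft_force: [-0.1, 0.1, -1.4]
finger_gap: 0.0521
```

```bash
python3 - <<'E'
from h import *
st=read_state();print(st["tcp_pos"],inlane(st["tcp_pos"]),st["orientation"].round(3)[:,2],st["finger_gap"]);go(lane(-.085,0,.027),94.1)
E
```

```text
[ 0.59117226 -0.05758479  0.09007822] [-89.9   0.1] [-0.021 -0.013 -1.   ] 0.052149128164258624
shift [ 5.7  1.4 63. ] yaw now 93.7 roll -0.4
```

Request:
arm_command --claw '[-0.2,-0.2,-0.2,-0.2,-0.2,-0.2,1,1,1,1,1,1]' --pt "4 1 10" --pt "1 0 20" --pt "0 0 18" --pt "0 0 10" --pt "0 0 4" --pt "0 0 1" --pt "0 0 0" --pt "0 0 0" --pt "0 0 0" --pt "0 0 0" --pt "-15 0 -2" --pt "-25 0 0" --roll '[-0.4,0,0,0,0,0,0,0,0,0,0,0]'

```text
time: 15.22
tcp_pos: [0.5917, -0.0966, 0.0295]
orientation: [[-0.07, 0.997, -0.018], [0.997, 0.07, -0.014], [-0.013, -0.019, -1.0]]
ft_force: [-0.5, 0.1, 0.7]
finger_gap: 0.0869
```

Request:
arm_command --claw '[1,-0.55,-0.55,-0.55,-0.55,-0.55,-0.55,-0.55,-0.55]' --pt "-15 0 0" --pt "-3 0 0" --pt "0 0 0" --pt "0 0 0" --pt "0 0 0" --pt "0 0 0" --pt "0 0 0" --pt "0 0 0" --pt "0 0 0" --roll '[0,0,0,0,0,0,0,0,0]'

```text
time: 15.97
tcp_pos: [0.5935, -0.1165, 0.0306]
orientation: [[-0.068, 0.998, -0.017], [0.998, 0.068, -0.016], [-0.014, -0.018, -1.0]]
ft_force: [0.0, -0.2, -0.1]
finger_gap: 0.0385
```

```bash
python3 - <<'E'
from h import *
st=read_state();print(st["tcp_pos"],inlane(st["tcp_pos"]),st["orientation"].round(3)[:,2],st["finger_gap"]);go(lane(-.14,0,.012),94.1)
a,d=capture("wrist"); cv2.imwrite("pics/w7.png",a[:,:,::-1])
E
```

```text
[ 0.59346353 -0.11651401  0.03057101] [-148.9    2. ] [-0.017 -0.016 -1.   ] 0.0384767963998586
shift [ 9.1  2.3 18.4] yaw now 93.9 roll -0.2
```

View pics/w7.png

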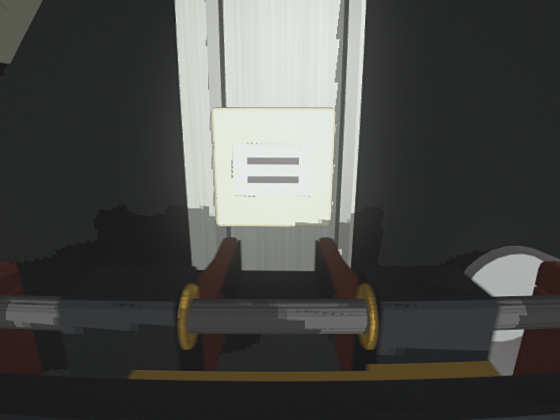

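Box B stands upright between the kerbs at (275,165). Lowering and pushing.

Request:
arm_command --claw '[-0.55,-0.55,-0.55,-0.55,-0.55,-0.55,-0.55,-0.55,-0.55,-0.55,-0.55,-0.55]' --pt "0 2 9" --pt "0 0 7" --pt "0 0 2" --pt "0 0 0" --pt "15 0 0" --pt "18 0 0" --pt "18 0 0" --pt "18 0 0" --pt "18 0 0" --pt "18 0 0" --pt "18 0 0" --pt "18 0 0" --roll '[0,0,0,0,0,0,0,0,0,0,0,0]'

```text
time: 17.02
tcp_pos: [0.5913, 0.005, 0.0085]
orientation: [[-0.048, 0.999, -0.011], [0.998, 0.047, -0.038], [-0.037, -0.013, -0.999]]
ft_force: [3.1, -6.2, 2.1]
finger_gap: 0.0196
```

```bash
python3 - <<'E'
from h import *
st=read_state();print(st["tcp_pos"],inlane(st["tcp_pos"]),st["orientation"].round(3)[:,2],st["finger_gap"]);go(lane(.082,0,.012),94.1)
E
```

```text
[0.59132017 0.00499841 0.00845311] [-27.5  -4.6] [-0.011 -0.038 -0.999] 0.01963572409362271
shift [109.2  -7.3  -7.5] yaw now 92.7 roll -1.4
```

Request:
arm_command --claw '[-0.55,-0.55,-0.55,-0.55,-0.55,-0.55,-0.55,-0.55,-0.55]' --pt "10 -1 -3" --pt "16 -1 -1" --pt "16 -1 -1" --pt "16 -1 -1" --pt "16 -1 -1" --pt "16 -1 -1" --pt "12 -1 -1" --pt "3 0 0" --pt "0 0 0" --roll '[-1.4,0,0,0,0,0,0,0,0]'

```text
time: 17.77
tcp_pos: [0.5809, 0.1077, 0.0144]
orientation: [[-0.074, 0.997, -0.005], [0.996, 0.074, -0.045], [-0.045, -0.008, -0.999]]
ft_force: [1.5, -1.9, -1.1]
finger_gap: 0.0198
```

```bash
python3 - <<'E'
from h import *
st=read_state();print(st["tcp_pos"],inlane(st["tcp_pos"]),st["orientation"].round(3)[:,2],st["finger_gap"]);go(lane(.082,0,.012),94.1)
E
```

```text
[0.58086425 0.1076902  0.01437887] [75.7 -1.5] [-0.005 -0.045 -0.999] 0.019765705289577676
shift [ 6.4 -1.4  2.1] yaw now 94.3 roll 0.2
```

Request:
arm_command --claw '[-0.55,-0.55,-0.55,-0.55,-0.55,-0.55,-0.55,-0.55,-0.55,-0.55,-0.55]' --pt "8 0 0" --pt "4 0 0" --pt "0 0 0" --pt "-4 0 0" --pt "-1 0 -20" --pt "-2 0 -35" --pt "-2 0 -35" --pt "-2 0 -35" --pt "-2 0 -35" --pt "0 0 -15" --pt "0 0 0" --roll '[0,0,0,0,0,0,0,0,0,0,0]'

```text
time: 18.68
tcp_pos: [0.5777, 0.1111, 0.1929]
orientation: [[-0.072, 0.997, -0.018], [0.996, 0.072, -0.045], [-0.044, -0.021, -0.999]]
ft_force: [0.1, -0.3, -0.4]
finger_gap: 0.0196
```

```bash
python3 - <<'E'
from h import *
st=read_state();print(st["tcp_pos"],inlane(st["tcp_pos"]),st["orientation"].round(3)[:,2],st["joint_pos"].round(2))
a2,d2=capture("wrist"); cv2.imwrite("pics/w8.png",a2[:,:,::-1])
boxes(st,a2,lo=800)
E
```

```text
[0.57767704 0.11112589 0.19286152] [79.3  1.5] [-0.018 -0.045 -0.999] [ 0.02  0.42 -0.44  1.75  0.24  1.05 -0.44]
px [130.  84.] n 5337 ctr [0.4332 0.1965] size [148.2  30.5] ang 84.0
px [224.  91.] n 1381 ctr [0.5202 0.1922] size [  6.7 160.5] ang 3.8
px [275.  90.] n 14037 ctr [0.5664 0.1962] size [ 74.4 158.3] ang 3.8
px [324.  90.] n 1362 ctr [0.6081 0.1992] size [  7.  157.5] ang 3.9
px [176.  82.] n 2401 ctr [0.4744 0.2034] size [114.  23.] ang 84.2
px [378. 146.] n 3894 ctr [0.6623 0.1586] size [48.9 87.2] ang 3.7
px [277. 284.] n 1187 ctr [0.5798 0.0128] size [43.6 35.5] ang 4.8
px [276. 351.] n 1943 ctr [ 0.5834 -0.0759] size [70.6 50.5] ang 5.5
```

View pics/w8.png

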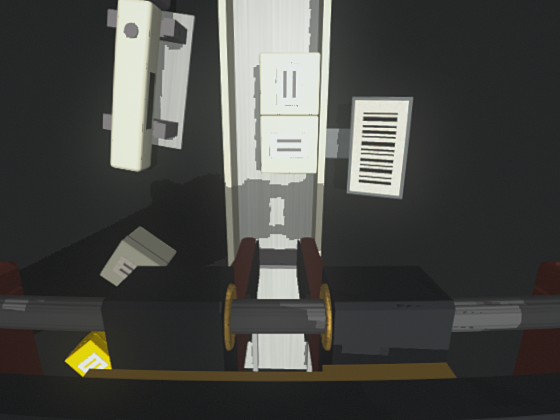

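Wrist view: two boxes in a row in the bay at (290,83) and (290,144), the bar-code label at (378,147), and box A at (140,257). Going for A.

Request:
arm_command --claw '[1,1,1,1,1,1,1,1,1,1,1,1]' --pt "0 0 0" --pt "0 0 0" --pt "0 0 0" --pt "0 0 0" --pt "0 0 0" --pt "0 0 0" --pt "-25 -11 0" --pt "-30 -14 0" --pt "-30 -14 0" --pt "-30 -14 0" --pt "-10 -5 0" --pt "0 0 0" --roll '[6.4,6.4,6.4,6.4,6.4,6.4,0,0,0,0,0,0]'

```text
time: 19.73
tcp_pos: [0.4373, 0.0372, 0.1735]
orientation: [[0.589, 0.806, -0.057], [0.805, -0.591, -0.05], [-0.074, -0.016, -0.997]]
ft_force: [0.4, 0.5, -0.3]
finger_gap: 0.0877
```

```bash
python3 - <<'E'
from h import *
st=read_state();print(st["tcp_pos"],st["orientation"].round(3)[:,2],st["joint_pos"].round(2)); go([.424,.012,.19],56.3)
a2,d2=capture("wrist"); cv2.imwrite("pics/w9.png",a2[:,:,::-1])
boxes(st,a2,lo=1500)
E
```

```text
[0.43729137 0.03719965 0.17354224] [-0.057 -0.05  -0.997] [ 0.02  0.2  -0.31  2.09  0.12  0.93 -0.99]
shift [-29.3   3.9 -14.4] yaw now 53.8 roll -2.5
px [171.  57.] n 5697 ctr [0.4312 0.1819] size [113.6  36.7] ang 84.2
px [204.  37.] n 2301 ctr [0.4625 0.1745] size [78.8 21.6] ang 84.0
px [407. 120.] n 21819 ctr [0.5678 0.029 ] size [ 88.9 277.2] ang 1.6
px [286. 219.] n 2661 ctr [0.4241 0.0132] size [51.6 51.2] ang 56.3
```

View pics/w9.png

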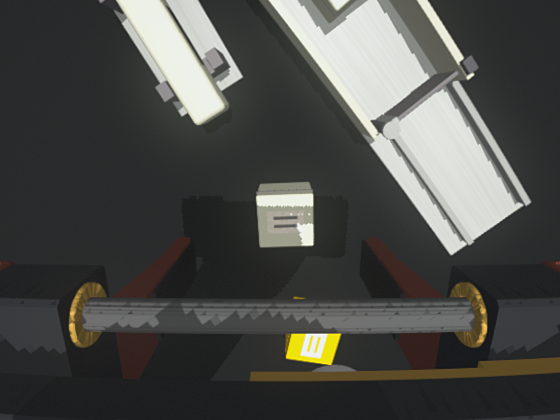

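Wrist view: box A at (286,219), square between the fingers. Its measured centre is (0.424, 0.013) at 56.3°.

```bash
python3 - <<'E'
from h import *
go([.4241,.0132,.021],56.3); print(read_state()["tcp_pos"])
E
```

```text
shift [-16.4   5.7 154. ] yaw now 53.8 roll -2.5
[0.43795865 0.03752018 0.17344074]
```

Request:
arm_command --claw '[1,1,1,1,1,1,1,1]' --pt "-8 3 0" --pt "-8 3 25" --pt "0 0 30" --pt "0 0 30" --pt "0 0 25" --pt "0 0 10" --pt "0 0 0" --pt "0 0 0" --roll '[-2.5,0,0,0,0,0,0,0]'

```text
time: 20.45
tcp_pos: [0.4336, 0.0197, 0.0446]
orientation: [[0.548, 0.835, -0.056], [0.834, -0.55, -0.045], [-0.068, -0.022, -0.997]]
ft_force: [0.3, 0.9, 0.4]
finger_gap: 0.0876
```

```bash
python3 - <<'E'
from h import *
st=read_state(); print(st["tcp_pos"],st["orientation"].round(3),st["joint_pos"].round(2));go([.4241,.0132,.021],56.3)
E
```

```text
[0.43358459 0.01974893 0.04461242] [[ 0.548  0.835 -0.056]
 [ 0.834 -0.55  -0.045]
 [-0.068 -0.022 -0.997]] [ 0.01  0.41 -0.26  2.2   0.23  0.63 -1.01]
shift [-9.  -3.8 24.4] yaw now 56.7 roll 0.4
```

Request:
arm_command --claw '[1,1,1,1,0,-0.2,-0.2,-0.2,-0.2,-0.2,-0.2,-0.2]' --pt "-5 -3 12" --pt "-4 -1 9" --pt "0 0 2" --pt "0 0 0" --pt "0 0 0" --pt "0 0 0" --pt "0 0 0" --pt "0 0 0" --pt "0 0 0" --pt "0 0 -20" --pt "0 0 -30" --pt "0 0 -20" --roll '[0,0,0,0,0,0,0,0,0,0,0,0]' --force 15

```text
time: 21.45
tcp_pos: [0.4304, 0.0187, 0.0934]
orientation: [[0.546, 0.836, -0.057], [0.835, -0.548, -0.043], [-0.067, -0.024, -0.997]]
ft_force: [0.6, -0.0, -1.3]
finger_gap: 0.0517
```

Request:
arm_command --claw '[-0.2,-0.2,-0.2,-0.2,-0.2,-0.2,-0.2,-0.2,-0.2]' --pt "0 0 -8" --pt "0 0 0" --pt "0 0 0" --pt "0 0 0" --pt "0 0 0" --pt "0 0 0" --pt "0 0 0" --pt "0 0 0" --pt "0 0 0" --roll '[0,-6,-6,-6,-6,-6,-6,-1.5,0]'

```text
time: 22.2
tcp_pos: [0.4322, 0.0189, 0.1039]
orientation: [[-0.107, 0.993, -0.049], [0.994, 0.105, -0.043], [-0.037, -0.054, -0.998]]
ft_force: [-0.0, 0.2, -1.1]
finger_gap: 0.0517
```

```bash
python3 - <<'E'
from h import *
st=read_state(); print(st["tcp_pos"],st["orientation"].round(3)[:,2],st["finger_gap"]);go(lane(-.130,0,.1),94.1);go(lane(-.085,0,.1),94.1)
E
```

```text
[0.43224184 0.01891358 0.10393332] [-0.049 -0.043 -0.998] 0.051721681208837654
shift [-133.   148.7    1. ] yaw now 96.2 roll 2.1
shift [-88.  150.2  -0.8] yaw now 96.2 roll 2.1
```

Request:
arm_command --claw '[-0.2,-0.2,-0.2,-0.2,-0.2,-0.2,-0.2,-0.2,-0.2,-0.2]' --pt "-22 0 0" --pt "-28 10 0" --pt "-20 24 0" --pt "-10 28 0" --pt "-5 28 0" --pt "0 26 0" --pt "0 18 0" --pt "0 8 0" --pt "0 3 0" --pt "0 0 0" --roll '[2,0,0,0,0,0,0,0,0,0]'

```text
time: 23.03
tcp_pos: [0.5846, -0.0616, 0.0932]
orientation: [[-0.059, 0.997, -0.058], [0.997, 0.057, -0.046], [-0.042, -0.06, -0.997]]
ft_force: [0.4, 0.4, -1.1]
finger_gap: 0.0518
```

```bash
python3 - <<'E'
from h import *
st=read_state(); print(st["tcp_pos"],inlane(st["tcp_pos"]),st["orientation"].round(3)[:,2],st["finger_gap"]);go(lane(-.085,0,.03),94.1)
a,d=capture("wrist"); cv2.imwrite("pics/w10.png",a[:,:,::-1])
E
```

```text
[ 0.58462438 -0.06158856  0.09323591] [-93.4   6.9] [-0.058 -0.046 -0.997] 0.051824374325696025
shift [11.2 10.5 62.3] yaw now 93.4 roll -0.7
```

View pics/w10.png

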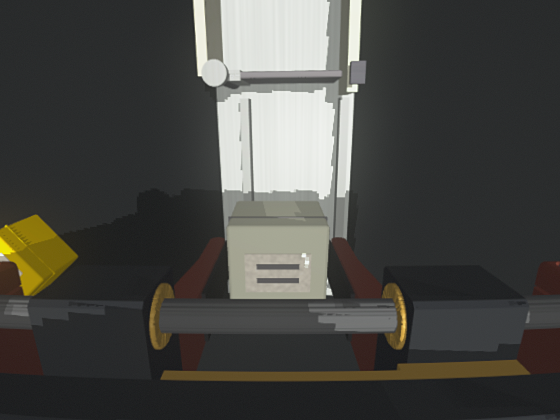

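The flap is shut at (290,75) and box A hangs in line with the inlet. I'll lower it a little shy of the floor and let go.

Request:
arm_command --claw '[-0.2,-0.2,-0.2,-0.2,-0.2,-0.2,1,1,1,1,1,1]' --pt "5 7 5" --pt "4 3 20" --pt "2 1 18" --pt "0 0 12" --pt "0 0 5" --pt "0 0 0" --pt "0 0 0" --pt "0 0 0" --pt "0 0 0" --pt "0 0 0" --pt "-15 0 -2" --pt "-25 0 0" --roll '[-0.7,0,0,0,0,0,0,0,0,0,0,0]'

```text
time: 24.08
tcp_pos: [0.5924, -0.0824, 0.0392]
orientation: [[-0.087, 0.995, -0.054], [0.995, 0.085, -0.044], [-0.039, -0.057, -0.998]]
ft_force: [0.0, -0.3, 0.3]
finger_gap: 0.087
```

Request:
arm_command --claw '[1,-0.55,-0.55,-0.55,-0.55,-0.55,-0.55,-0.55,-0.55,-0.55]' --pt "-15 0 0" --pt "-3 0 0" --pt "0 0 0" --pt "0 0 0" --pt "0 0 0" --pt "0 0 0" --pt "0 0 0" --pt "0 0 0" --pt "0 0 0" --pt "0 0 0" --roll '[0,0,0,0,0,0,0,0,0,0]'

```text
time: 24.92
tcp_pos: [0.5933, -0.1007, 0.0396]
orientation: [[-0.087, 0.995, -0.054], [0.995, 0.085, -0.044], [-0.039, -0.058, -0.998]]
ft_force: [-0.4, 0.2, -0.8]
finger_gap: 0.0313
```

```bash
python3 - <<'E'
from h import *
st=read_state();print(st["tcp_pos"],inlane(st["tcp_pos"]),st["orientation"].round(3)[:,2],st["finger_gap"]);go(lane(-.14,0,.013),94.1)
a,d=capture("wrist"); cv2.imwrite("pics/w11.png",a[:,:,::-1]); c=cam("wrist",st); P=cloud(c,d); q=P[...,:2]-O; X=q@ux;Y=q@uy
k=(X>-.135)&(X<-.03)&(abs(Y)<.05)&(P[...,2]>.047)&(P[...,2]<.06); print(k.sum(),X[k].min(),X[k].max(),Y[k].min(),Y[k].max(),np.percentile(P[...,2][k],[5,50,95]))
E
```

```text
[ 0.59328589 -0.10065137  0.03959838] [-133.    1.] [-0.054 -0.044 -0.998] 0.031314870789952216
shift [-6.   2.5 26.8] yaw now 95.0 roll 0.9
13057 -0.13497791934159897 -0.06177799228360743 -0.025162051126128706 0.027360177553816027 [0.05050902 0.05181458 0.05312208]
```

Box A is flat on the inlet floor (top at 52 mm, level). I'll back off a little, lower and push.

Request:
arm_command --claw '[-0.55,-0.55,-0.55,-0.55,-0.55,-0.55,-0.55,-0.55,-0.55,-0.55,-0.55,-0.55]' --pt "-6 2 2" --pt "0 0 12" --pt "0 0 9" --pt "0 0 2" --pt "0 0 0" --pt "14 0 0" --pt "17 0 -1" --pt "17 0 -1" --pt "17 0 -1" --pt "17 0 -1" --pt "17 0 -1" --pt "5 0 0" --roll '[0.9,0,0,0,0,0,0,0,0,0,0,0]'

```text
time: 25.97
tcp_pos: [0.5883, -0.0048, 0.0124]
orientation: [[-0.062, 0.997, -0.053], [0.997, 0.06, -0.052], [-0.048, -0.056, -0.997]]
ft_force: [1.4, -3.7, 0.9]
finger_gap: 0.0196
```

```bash
python3 - <<'E'
from h import *
st=read_state();print(st["tcp_pos"],inlane(st["tcp_pos"]),st["orientation"].round(3)[:,2],st["finger_gap"]);go(lane(.085,0,.014),94.1)
E
```

```text
[ 0.58826107 -0.00476191  0.01237402] [-37.   -0.8] [-0.053 -0.052 -0.997] 0.019566150749807536
shift [121.8  -2.3  -7.4] yaw now 93.6 roll -0.5
```

Request:
arm_command --claw '[-0.55,-0.55,-0.55,-0.55,-0.55,-0.55,-0.55,-0.55,-0.55,-0.55,-0.55]' --pt "10 0 -1" --pt "16 0 -1" --pt "16 -1 -1" --pt "16 0 -1" --pt "16 -1 -1" --pt "16 0 -1" --pt "16 0 -1" --pt "12 0 0" --pt "5 0 0" --pt "0 0 0" --pt "0 0 0" --roll '[-0.5,0,0,0,0,0,0,0,0,0,0]'

```text
time: 26.88
tcp_pos: [0.5787, 0.1169, 0.0137]
orientation: [[-0.066, 0.997, -0.05], [0.996, 0.063, -0.063], [-0.06, -0.054, -0.997]]
ft_force: [0.6, -3.0, -0.4]
finger_gap: 0.0194
```

```bash
python3 - <<'E'
from h import *
st=read_state();print(st["tcp_pos"],inlane(st["tcp_pos"]),st["orientation"].round(3)[:,2],st["ft_force"]);go(lane(.085,0,.014),94.1)
E
```

```text
[0.5786888  0.11693066 0.01370566] [85.1  0. ] [-0.05  -0.063 -0.997] [ 0.59199931 -3.01019655 -0.42415892]
shift [-0.1  0.  -0.3] yaw now 93.8 roll -0.3
```

Request:
arm_command --claw '[-0.55,-0.55,-0.55,-0.55,-0.55,-0.55,-0.55,-0.55,-0.55]' --pt "-5 0 0" --pt "-2 0 -20" --pt "-3 -2 -35" --pt "-3 -2 -35" --pt "-3 -2 -35" --pt "-3 -2 -35" --pt "-3 -2 -35" --pt "0 0 -15" --pt "0 0 0" --roll '[0,0,0,0,0,0,0,0,0]'

```text
time: 27.63
tcp_pos: [0.5774, 0.1023, 0.2309]
orientation: [[-0.062, 0.996, -0.062], [0.997, 0.058, -0.06], [-0.056, -0.065, -0.996]]
ft_force: [-0.3, -0.4, 0.5]
finger_gap: 0.0197
```

```bash
python3 - <<'E'
from h import *
st=read_state();print(st["tcp_pos"],inlane(st["tcp_pos"]),st["orientation"].round(3),st["joint_pos"].round(2))
a,d=capture("wrist"); np.savez("w12.npz",a=a,d=d); cv2.imwrite("pics/w12.png",a[:,:,::-1]); c=cam("wrist",st)
P=cloud(c,d); 
def r(k,t):
    w=P[k][:,:2]; q=cv2.minAreaRect((w*1000).astype(np.float32)); print(t,k.sum(),np.round(q[0],1),np.round(q[1],1),round(q[2],1),P[k][:,2].mean().round(4))
    lo,hi=np.percentile(w,[1,99],0); print(lo.round(3),hi.round(3))
    vx=cv2.fitLine((w*1000).astype(np.float32),cv2.DIST_HUBER,0,.01,.01).ravel(); print("line yaw",np.degrees(np.arctan2(vx[1],vx[0])))
R=(P[...,0]>.38)&(P[...,0]<.49)&(P[...,1]>.08)&(P[...,1]<.33)
r(R&(P[...,2]>.052)&(P[...,2]<.064),"reader back")
q=P[...,:2]-O; X=q@ux;Y=q@uy; k=(Y<.045)&(Y>-.03)&(X>.02)&(P[...,2]>.048)&(P[...,2]<.056); print("boxes X",np.histogram(X[k],np.arange(.06,.34,.01)))
E
```

```text
[0.57736723 0.10229761 0.23092267] [70.5  2.4] [[-0.062  0.996 -0.062]
 [ 0.997  0.058 -0.06 ]
 [-0.056 -0.065 -0.996]] [-0.02  0.39 -0.38  1.69  0.19  1.17 -0.39]
reader back 4632 [438.1 197.9] [149.   33.6] 82.1 0.0573
[0.42  0.126] [0.459 0.268]
line yaw 83.5442
boxes X (array([  0,   0,   0,  99, 500, 500, 518, 547, 494, 513, 584, 596, 595,
       615, 622, 648, 654, 667, 127,   0,   0,   0,   0,   0,   0,   0,
         0,   0]), array([0.06, 0.07, 0.08, 0.09, 0.1 , 0.11, 0.12, 0.13, 0.14, 0.15, 0.16,
       0.17, 0.18, 0.19, 0.2 , 0.21, 0.22, 0.23, 0.24, 0.25, 0.26, 0.27,
       0.28, 0.29, 0.3 , 0.31, 0.32, 0.33, 0.34]))
```

View pics/w12.png

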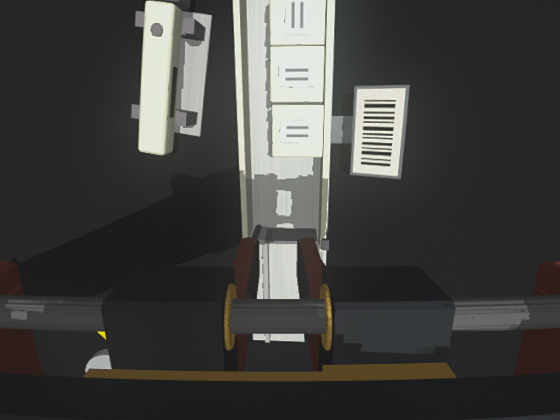

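All three boxes stand in the bay (a row from lane x 97 to 243 mm, wholly past the leaf) and the flap is shut at (290,235). 

The label tilt needs the tool tilted outward, which the commands do not offer directly. With the hand empty, I'll test what happens at the edge of reach.

Request:
arm_command --claw '[1,1,1,1,1,1,1,1,1,1,1,1]' --pt "0 40 0" --pt "0 40 0" --pt "0 40 0" --pt "0 40 0" --pt "0 40 0" --pt "0 40 0" --pt "0 40 0" --pt "0 40 0" --pt "0 40 0" --pt "0 40 0" --pt "0 40 0" --pt "0 0 0" --roll '[0,0,0,0,0,0,0,0,0,0,0,0]'

```text
time: 28.68
tcp_pos: [0.9351, 0.0966, 0.1541]
orientation: [[-0.023, 0.993, -0.118], [0.998, 0.016, -0.061], [-0.059, -0.119, -0.991]]
ft_force: [-0.2, -2.0, 0.5]
finger_gap: 0.0873
```

```bash
python3 - <<'E'
from h import *
st=read_state();print(st["joint_pos"].round(2))
E
```

```text
[-0.2   1.21  0.13  0.35 -0.08  1.71 -0.14]
```

Request:
arm_command --claw '[1,1,1,1,1,1,1,1,1,1]' --pt "0 0 -40" --pt "0 0 -40" --pt "0 0 -40" --pt "0 0 -40" --pt "0 0 -40" --pt "0 0 -40" --pt "0 0 -40" --pt "0 0 -40" --pt "0 0 -40" --pt "0 0 0" --roll '[0,0,0,0,0,0,0,0,0,0]'

```text
time: 29.52
tcp_pos: [0.9009, 0.0788, 0.3584]
orientation: [[0.023, 0.998, -0.053], [0.996, -0.027, -0.079], [-0.081, -0.051, -0.995]]
ft_force: [-0.2, 0.8, 2.0]
finger_gap: 0.0877
```

```bash
python3 - <<'E'
from h import *
st=read_state();print(st["joint_pos"].round(2))
E
```

```text
[-0.22  1.06  0.35  0.25 -0.24  1.91 -0.14]
```

Request:
arm_command --claw '[1,1,1,1,1,1,1,1,1,1,1,1]' --pt "0 0 -40" --pt "0 0 -40" --pt "0 0 -40" --pt "0 0 -40" --pt "0 0 -40" --pt "0 0 -40" --pt "0 0 -40" --pt "0 0 -40" --pt "0 0 -40" --pt "0 0 -40" --pt "0 0 -40" --pt "0 0 0" --roll '[0,0,0,0,0,0,0,0,0,0,0,0]'

```text
time: 30.52
tcp_pos: [0.8277, 0.0895, 0.6502]
orientation: [[0.021, 0.961, 0.276], [1.0, -0.014, -0.027], [-0.022, 0.276, -0.961]]
ft_force: [-1.0, -0.5, 0.7]
finger_gap: 0.0875
```

```bash
python3 - <<'E'
from h import *
st=read_state();print(st["joint_pos"].round(2))
E
```

```text
[-0.27  0.73  0.39  0.24 -0.24  1.91 -0.14]
```

Lifting against the reach limit tilts the tool outward (0.28 rad so far), which is what the label needs. Now I'll go back in toward the cradle and see how the tilt behaves near the inner limit.

```bash
python3 - <<'E'
from h import *
go([.45,.15,.25],84)
E
```

```text
shift [  61.6 -474.4  278.7] yaw now 88.8 roll 4.8
```

Request:
arm_command --claw '[1,1,1,1,1,1,1,1,1,1,1,1]' --pt "5 -33 20" --pt "5 -33 20" --pt "5 -33 20" --pt "5 -33 20" --pt "5 -33 20" --pt "5 -33 20" --pt "5 -33 20" --pt "5 -33 20" --pt "5 -33 20" --pt "5 -33 20" --pt "5 -20 15" --pt "0 0 0" --roll '[4.8,0,0,0,0,0,0,0,0,0,0,0]'

```text
time: 31.52
tcp_pos: [0.5678, 0.1572, 0.3522]
orientation: [[0.034, 0.961, 0.274], [0.999, -0.024, -0.039], [-0.031, 0.275, -0.961]]
ft_force: [-0.5, 0.5, -0.5]
finger_gap: 0.0878
```

```bash
python3 - <<'E'
from h import *
st=read_state();print(st["joint_pos"].round(2));go([.45,.15,.22],84)
E
```

```text
[-0.79  0.09  0.36  1.82  0.14  1.01 -0.54]
shift [  -7.1 -149.4   95. ] yaw now 88.0 roll 4.0
```

Request:
arm_command --claw '[1,1,1,1,1,1,1,1,1,1,1]' --pt "0 -25 16" --pt "0 -30 19" --pt "0 -30 19" --pt "0 -30 19" --pt "0 -30 19" --pt "0 -20 10" --pt "0 -20 10" --pt "0 -20 10" --pt "0 0 0" --pt "0 0 0" --pt "0 0 0" --roll '[4,0,0,0,0,0,0,0,0,0,0]'

```text
time: 32.43
tcp_pos: [0.4063, 0.1732, 0.1771]
orientation: [[0.08, 0.952, 0.294], [0.997, -0.073, -0.036], [-0.013, 0.296, -0.955]]
ft_force: [-0.6, 0.3, 0.2]
finger_gap: 0.0877
```

```bash
python3 - <<'E'
from h import *
st=read_state();print(st["joint_pos"].round(2));go([.438,.15,.19],84)
E
```

```text
[-0.94  0.02  0.23  2.33  0.38  0.62 -1.08]
shift [-20.7  35.7  -2.2] yaw now 85.4 roll 1.4
```

Request:
arm_command --claw '[1,1,1,1,1,1,1,1,1,1]' --pt "0 -25 -7" --pt "0 -25 -7" --pt "0 -25 -7" --pt "0 -25 -7" --pt "0 -25 -7" --pt "0 -25 -7" --pt "0 -25 -7" --pt "0 -25 -7" --pt "0 0 0" --pt "0 0 0" --roll '[1.4,0,0,0,0,0,0,0,0,0]'

```text
time: 33.27
tcp_pos: [0.2922, 0.1936, 0.1884]
orientation: [[0.107, 0.944, 0.313], [0.994, -0.109, -0.011], [0.024, 0.312, -0.95]]
ft_force: [0.3, 0.1, -0.3]
finger_gap: 0.0882
```

```bash
python3 - <<'E'
from h import *
st=read_state();print(st["joint_pos"].round(2));go([.438,.15,.19],84)
E
```

```text
[-0.31 -0.14 -0.65  2.43  0.3   0.67 -1.29]
shift [-27.7 142.8  44.6] yaw now 83.9 roll -0.1
```

Going out and up sets the tilt and it then holds (0.31 rad now), close to the label's 0.4. I'll grip the reader at this tilt, because flat pads square it to the hand, and let it settle flat when I lay it down. First I'll measure the cradle closely.

Request:
arm_command --claw '[1,1,1,1,1,1,1,1,1]' --pt "-4 15 4" --pt "-4 22 6" --pt "-4 25 7" --pt "-4 25 7" --pt "-4 25 7" --pt "-4 18 5" --pt "-2 8 2" --pt "0 0 0" --pt "0 0 0" --roll '[0,0,0,0,0,0,0,0,0]'

```text
time: 34.02
tcp_pos: [0.449, 0.1542, 0.201]
orientation: [[0.104, 0.94, 0.325], [0.994, -0.106, -0.01], [0.025, 0.324, -0.946]]
ft_force: [-0.3, 0.4, -0.2]
finger_gap: 0.0876
```

```bash
python3 - <<'E'
from h import *
st=read_state();print(st["tcp_pos"],st["orientation"].round(3),st["joint_pos"].round(2))
a,d=capture("wrist"); np.savez("w13.npz",a=a,d=d); cv2.imwrite("pics/w13.png",a[:,:,::-1]); c=cam("wrist",st); P=cloud(c,d)
R=(P[...,0]>.37)&(P[...,0]<.51)&(P[...,1]>.08)&(P[...,1]<.36)
y=np.radians(84); u=np.array([np.cos(y),np.sin(y)]); v=np.array([-u[1],u[0]])
B=R&(P[...,2]>.052)&(P[...,2]<.064); w=P[B][:,:2]; print("z back",np.median(P[B][:,2]),B.sum())
l=cv2.fitLine((w*1000).astype(np.float32),cv2.DIST_HUBER,0,.01,.01).ravel(); print("yaw",np.degrees(np.arctan2(l[1],l[0])))
q=w-[.438,.198]; print("along",np.percentile(q@u,[.5,99.5]),"across",np.percentile(q@v,[2,98]))
for t,lo,hi in(("cheek",.037,.046),("base",.001,.008)):
    k=R&(P[...,2]>lo)&(P[...,2]<hi); q=P[k][:,:2]-[.438,.198]
    print(t,k.sum(),np.percentile(q@u,[.5,99.5]),np.percentile(q@v,[.5,99.5])); print(np.histogram(q@u,np.arange(-.1,.11,.01))[0])
E
```

```text
[0.44903387 0.15418649 0.20098434] [[ 0.104  0.94   0.325]
 [ 0.994 -0.106 -0.01 ]
 [ 0.025  0.324 -0.946]] [-0.18  0.05 -0.43  2.24  0.37  0.62 -0.99]
z back 0.05790689413785627 8025
yaw 84.20294
along [-0.07205417  0.11364803] across [-0.01609171  0.01858954]
cheek 955 [-0.06242735  0.1416016 ] [-0.06057095  0.03013154]
[  0   0   0   7   7  49 225  74   5   5   5  10   8   6  70 272  56  24
   7   8]
base 4301 [-0.10439567  0.15059661] [-0.06808359  0.07749152]
[ 28  23  36  33 166  92  68 299 342 339 356 362 353 370 316  93 196 227
  54  64]
```

View pics/w13.png

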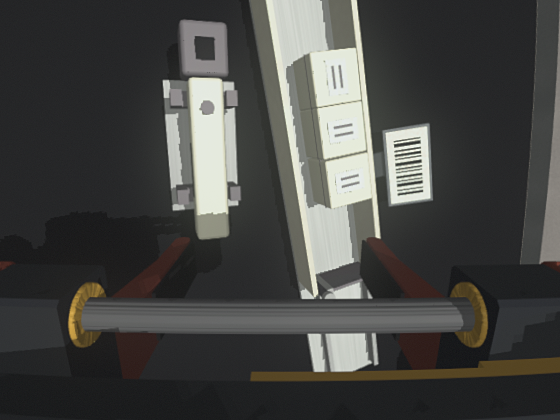

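Wrist view: the reader lies in its cradle, head at (205,47), cheeks at (175,98), (232,98), (180,190) and (235,190). The cradle centre works out to (0.438, 0.208) with yaw 84.1°. Approaching the grip along the tool axis.

```bash
python3 - <<'E'
from h import *
st=read_state(); z=st["orientation"][:,2]; g=np.array([.438,.208,.046]); go(g+.0187*z,84.1)
E
```

```text
shift [ 48.2 -66.  161.3] yaw now 84.1 roll -0.0
```

Request:
arm_command --claw '[1,1,1,1,1,1,1,1,1,1]' --pt "12 -15 0" --pt "16 -22 0" --pt "12 -18 0" --pt "6 -8 0" --pt "2 -3 15" --pt "0 0 25" --pt "0 0 25" --pt "0 0 12" --pt "0 0 0" --pt "0 0 0" --roll '[0,0,0,0,0,0,0,0,0,0]'

```text
time: 34.9
tcp_pos: [0.4065, 0.2167, 0.1075]
orientation: [[0.085, 0.94, 0.332], [0.996, -0.089, -0.004], [0.026, 0.331, -0.943]]
ft_force: [-0.6, 0.5, 0.3]
finger_gap: 0.0874
```

```bash
python3 - <<'E'
from h import *
st=read_state(); print(st["tcp_pos"],st["orientation"].round(3),st["joint_pos"].round(2)); z=st["orientation"][:,2]; g=np.array([.438,.208,.046]); go(g+.0187*z,84.1)
E
```

```text
[0.40646293 0.21673392 0.10753727] [[ 0.085  0.94   0.332]
 [ 0.996 -0.089 -0.004]
 [ 0.026  0.331 -0.943]] [-0.38  0.22 -0.47  2.34  0.8   0.5  -1.61]
shift [-7.6 10.  87.2] yaw now 85.1 roll 1.0
```

Request:
arm_command --claw '[1,1,1,1,1,1,1,1]' --pt "-4 5 10" --pt "-3 4 18" --pt "-1 1 22" --pt "0 0 18" --pt "0 0 8" --pt "0 0 3" --pt "0 0 0" --pt "0 0 0" --roll '[1,0,0,0,0,0,0,0]'

```text
time: 35.57
tcp_pos: [0.4434, 0.2124, 0.0431]
orientation: [[0.096, 0.934, 0.345], [0.995, -0.103, 0.004], [0.039, 0.342, -0.939]]
ft_force: [-0.4, -0.6, -0.5]
finger_gap: 0.0881
```

```bash
python3 - <<'E'
from h import *
st=read_state(); print(st["tcp_pos"],st["orientation"].round(3),st["joint_pos"].round(2)); z=st["orientation"][:,2]; g=np.array([.438,.208,.046]); go(g+.0187*z,84.1)
a,d=capture("wrist"); cv2.imwrite("pics/w14.png",a[:,:,::-1])
E
```

```text
[0.44335113 0.21240008 0.0430921 ] [[ 0.096  0.934  0.345]
 [ 0.995 -0.103  0.004]
 [ 0.039  0.342 -0.939]] [-0.46  0.39 -0.32  2.34  1.17  0.38 -1.93]
shift [-4.8 -3.5 14.1] yaw now 84.5 roll 0.4
```

View pics/w14.png

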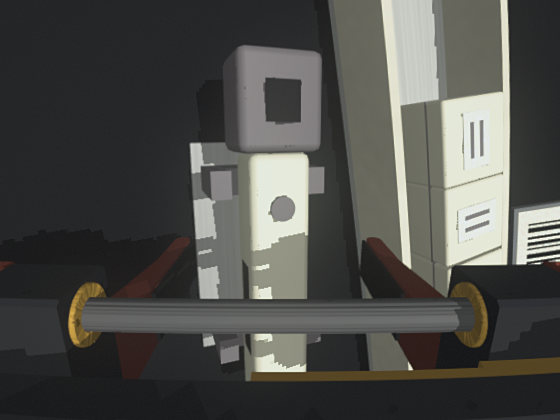

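The reader is central between the fingers (grip near (275,300)). Going the last 14 mm and closing gently.

Request:
arm_command --claw '[1,1,1,1,-0.1,-0.3,-0.5,-0.5,-0.5,-0.5,-0.5,-0.5]' --pt "-3 -2 6" --pt "-2 -1 5" --pt "0 0 1" --pt "0 0 0" --pt "0 0 0" --pt "0 0 0" --pt "0 0 0" --pt "0 0 0" --pt "0 0 0" --pt "0 0 0" --pt "0 0 0" --pt "0 0 0" --roll '[0.4,0,0,0,0,0,0,0,0,0,0,0]' --force 15

```text
time: 36.62
tcp_pos: [0.4459, 0.2107, 0.0369]
orientation: [[0.101, 0.93, 0.353], [0.994, -0.112, 0.01], [0.049, 0.35, -0.936]]
ft_force: [-1.4, 0.6, -0.6]
finger_gap: 0.0379
```

Request:
arm_command --claw '[-0.5,-0.5,-0.5,-0.5]' --pt "0 0 0" --pt "0 0 0" --pt "0 0 0" --pt "0 0 0" --roll '[0,0,0,0]' --force 25

```text
time: 36.95
tcp_pos: [0.4459, 0.2107, 0.0369]
orientation: [[0.101, 0.93, 0.353], [0.994, -0.111, 0.01], [0.049, 0.35, -0.936]]
ft_force: [-0.0, -0.0, 0.4]
finger_gap: 0.0363
```

Request:
arm_command --claw '[0.4,0.4,0.4,0.4,0.4,0.4,-0.5,-0.5,-0.5,-0.5,-0.5,-0.5]' --pt "0 0 0" --pt "0 0 0" --pt "0 0 0" --pt "-1 -2 6" --pt "-1 -2 6" --pt "0 0 2" --pt "0 0 0" --pt "0 0 0" --pt "0 0 0" --pt "0 0 0" --pt "0 0 0" --pt "0 0 0" --roll '[0,0,0,0,0,0,0,0,0,0,0,0]' --force 25

```text
time: 37.95
tcp_pos: [0.4495, 0.2096, 0.0236]
orientation: [[0.103, 0.929, 0.357], [0.993, -0.114, 0.01], [0.05, 0.353, -0.934]]
ft_force: [0.3, 0.3, -1.8]
finger_gap: 0.0362
```

Request:
arm_command --claw '[-0.5,-0.5,-0.5,-0.5]' --pt "0 0 0" --pt "0 0 0" --pt "0 0 0" --pt "0 0 0" --roll '[0,0,0,0]'

```text
time: 38.28
tcp_pos: [0.4487, 0.2096, 0.0234]
orientation: [[0.103, 0.929, 0.355], [0.993, -0.114, 0.011], [0.05, 0.352, -0.935]]
ft_force: [0.5, -0.4, 0.6]
finger_gap: 0.036
```

```bash
python3 - <<'E'
from h import *
st=read_state(); print(st["tcp_pos"],st["orientation"].round(3),st["joint_pos"].round(2),st["finger_gap"],st["ft_force"])
E
```

```text
[0.44874165 0.2095742  0.02341317] [[ 0.103  0.929  0.355]
 [ 0.993 -0.114  0.011]
 [ 0.05   0.352 -0.935]] [-0.49  0.43 -0.27  2.36  1.36  0.35 -2.13] 0.03603360547071166 [ 0.545054   -0.43682859  0.55602906]
```

The gap stays at 36 mm, so friction holds the pads on opposite edges and the reader doesn't turn to the hand. I'll let go and bring the hand back to vertical. The inner and low limit should force the opposite tilt, so I'll try that over clear bench in front of the base. Then I'll grip square.

Request:
arm_command --claw '[0.4,0.4,0.4,1,1,1,1,1,1,1,1,1]' --pt "0 0 0" --pt "0 0 0" --pt "0 0 0" --pt "0 0 -20" --pt "0 0 -35" --pt "0 0 -40" --pt "0 0 -40" --pt "-30 0 0" --pt "-40 0 0" --pt "-40 0 0" --pt "-35 0 0" --pt "-15 0 0" --roll '[0,0,0,0,0,0,0,0,0,0,0,0]'

```text
time: 39.28
tcp_pos: [0.3942, 0.1187, 0.1356]
orientation: [[0.097, 0.933, 0.347], [0.994, -0.105, 0.005], [0.041, 0.344, -0.938]]
ft_force: [-0.6, 0.4, -0.1]
finger_gap: 0.0879
```

```bash
python3 - <<'E'
from h import *
st=read_state(); print(st["tcp_pos"],st["orientation"].round(3),st["joint_pos"].round(2)); go([.44,.03,.06],90); go([.34,.03,.06],90)
E
```

```text
[0.39418872 0.11874832 0.13558459] [[ 0.097  0.933  0.347]
 [ 0.994 -0.105  0.005]
 [ 0.041  0.344 -0.938]] [ 0.2   0.08 -0.81  2.43  0.64  0.43 -1.26]
shift [-87.   26.   86.3] yaw now 84.5 roll -5.5
shift [-96.6 -67.3  51.6] yaw now 84.5 roll -5.5
```

Request:
arm_command --claw '[1,1,1,1,1,1,1,1,1,1,1,1]' --pt "-20 6 12" --pt "-25 7 25" --pt "-20 7 25" --pt "-15 4 18" --pt "-5 0 8" --pt "0 -15 -4" --pt "0 -23 -9" --pt "0 -23 -9" --pt "0 -23 -9" --pt "0 -23 -9" --pt "0 -23 -9" --pt "0 -23 -9" --roll '[0,0,0,0,0,0,0,0,0,0,0,0]'

```text
time: 40.28
tcp_pos: [0.3345, 0.1009, 0.1306]
orientation: [[0.122, 0.969, 0.215], [0.992, -0.116, -0.04], [-0.014, 0.219, -0.976]]
ft_force: [-0.7, -0.8, -0.4]
finger_gap: 0.0876
```

```bash
python3 - <<'E'
from h import *
st=read_state(); print(st["tcp_pos"],st["orientation"].round(3),st["joint_pos"].round(2))
E
```

```text
[0.33446205 0.1008981  0.13059773] [[ 0.122  0.969  0.215]
 [ 0.992 -0.116 -0.04 ]
 [-0.014  0.219 -0.976]] [ 0.79  0.12 -1.41  2.44  0.52  0.59 -1.14]
```

The tilt falls at the inner limit (0.35 to 0.22), so I'll keep driving in and down.

Request:
arm_command --claw '[1,1,1,1,1,1,1,1]' --pt "0 -20 8" --pt "0 -20 8" --pt "0 -20 8" --pt "0 -20 8" --pt "0 -20 8" --pt "0 -20 8" --pt "0 0 0" --pt "0 0 0" --roll '[0,0,0,0,0,0,0,0]'

```text
time: 40.95
tcp_pos: [0.2922, 0.1509, 0.1062]
orientation: [[0.132, 0.977, 0.168], [0.989, -0.118, -0.094], [-0.072, 0.178, -0.981]]
ft_force: [-0.3, -0.8, -0.0]
finger_gap: 0.088
```

```bash
python3 - <<'E'
from h import *
st=read_state(); print(st["tcp_pos"],st["orientation"].round(3),st["joint_pos"].round(2))
E
```

```text
[0.29223978 0.1509045  0.10619131] [[ 0.132  0.977  0.168]
 [ 0.989 -0.118 -0.094]
 [-0.072  0.178 -0.981]] [ 0.45  0.31 -1.41  2.44  0.75  0.78 -1.65]
```

Request:
arm_command --claw '[1,1,1,1,1,1,1,1,1,1]' --pt "-13 -18 6" --pt "-13 -18 6" --pt "-13 -18 6" --pt "-13 -18 6" --pt "-13 -18 6" --pt "-13 -18 6" --pt "-13 -18 6" --pt "-13 -18 6" --pt "0 0 0" --pt "0 0 0" --roll '[0,0,0,0,0,0,0,0,0,0]'

```text
time: 41.78
tcp_pos: [0.2392, 0.1359, 0.1213]
orientation: [[0.153, 0.986, 0.067], [0.976, -0.14, -0.169], [-0.157, 0.091, -0.983]]
ft_force: [0.2, 1.0, -0.1]
finger_gap: 0.0879
```

```bash
python3 - <<'E'
from h import *
st=read_state(); print(st["tcp_pos"],st["orientation"].round(3),st["joint_pos"].round(2)); go([.43,.15,.2],84.1)
E
```

```text
[0.23915511 0.13594137 0.12126475] [[ 0.153  0.986  0.067]
 [ 0.976 -0.14  -0.169]
 [-0.157  0.091 -0.983]] [ 0.44  0.18 -1.41  2.44  0.46  0.84 -1.46]
shift [ 30.5 193.4 -67. ] yaw now 81.1 roll -3.0
```

Roll tilt is now under 0.1 rad. What remains is mostly pitch along the reader's length, which doesn't affect the pads. Back to the cradle to measure and grip.

Request:
arm_command --claw '[1,1,1,1,1,1,1,1,1,1]' --pt "5 30 -12" --pt "6 38 -14" --pt "6 38 -14" --pt "6 38 -14" --pt "6 30 -10" --pt "2 12 -3" --pt "0 3 0" --pt "0 0 0" --pt "0 0 0" --pt "0 0 0" --roll '[-3,0,0,0,0,0,0,0,0,0]'

```text
time: 42.62
tcp_pos: [0.4344, 0.1503, 0.1979]
orientation: [[0.107, 0.992, 0.066], [0.979, -0.094, -0.178], [-0.171, 0.084, -0.982]]
ft_force: [0.2, -0.5, 0.0]
finger_gap: 0.0879
```

```bash
cat > rd.py <<'E'
from h import *
def meas(tag):
    st=read_state();print(st["tcp_pos"],st["orientation"].round(3),st["joint_pos"].round(2))
    a,d=capture("wrist"); cv2.imwrite(f"pics/{tag}.png",a[:,:,::-1]); c=cam("wrist",st); P=cloud(c,d)
    R=(P[...,0]>.37)&(P[...,0]<.51)&(P[...,1]>.08)&(P[...,1]<.31)
    y=np.radians(84.1); u=np.array([np.cos(y),np.sin(y)]); v=np.array([-u[1],u[0]])
    B=R&(P[...,2]>.05)&(P[...,2]<.066); w=P[B][:,:2]; l=cv2.fitLine((w*1000).astype(np.float32),cv2.DIST_HUBER,0,.01,.01).ravel()
    q=w-[.438,.208]; print("yaw",np.degrees(np.arctan2(l[1],l[0])),"z",np.median(P[B][:,2]),"along",np.percentile(q@u,[.5,99.5]),"across",np.percentile(q@v,[2,98]))
    cl=np.linalg.lstsq(np.c_[q,np.ones(len(q))],P[B][:,2],rcond=None)[0]; print("slope along/across",cl[:2]@u,cl[:2]@v)
    k=R&(P[...,2]>.037)&(P[...,2]<.046); q=P[k][:,:2]-[.438,.208]; X=q@u
    for s in(-1,1): print("cheek",np.median(X[abs(X-s*.045)<.015]))
    z=st["orientation"][:,2]; go(np.array([.438,.208,.045])+.0187*z,84.1,st)
E
python3 -c "from rd import *; meas('w15')"
```

```text
[0.43435843 0.15033496 0.19787432] [[ 0.107  0.992  0.066]
 [ 0.979 -0.094 -0.178]
 [-0.171  0.084 -0.982]] [ 0.42  0.41 -1.23  2.02  0.62  1.15 -1.21]
yaw 83.79404 z 0.057736673652830084 along [-0.08146687  0.08182096] across [-0.01734925  0.01478913]
slope along/across 0.01230707438317537 -0.004562061161441833
cheek -0.044267546963142425
cheek 0.04501537018913979
shift [ 83.  -14.6 158.8] yaw now 83.8 roll -0.3
```

The picture limit is reached, so I go on by numbers. The reader is still seated, level and centred in the cradle (cheeks at ±45 mm). Approaching.

Request:
arm_command --claw '[1,1,1,1,1,1,1,1,1,1,1]' --pt "15 -3 0" --pt "25 -5 0" --pt "22 -4 0" --pt "14 -2 10" --pt "5 -1 25" --pt "0 0 30" --pt "0 0 25" --pt "0 0 10" --pt "0 0 2" --pt "0 0 0" --pt "0 0 0" --roll '[0,0,0,0,0,0,0,0,0,0,0]'

```text
time: 43.58
tcp_pos: [0.4262, 0.2129, 0.0794]
orientation: [[0.098, 0.993, 0.07], [0.979, -0.084, -0.184], [-0.177, 0.087, -0.98]]
ft_force: [-0.1, 0.4, -0.2]
finger_gap: 0.0878
```

```bash
cat > g.py <<'E'
from h import *
st=read_state(); print(st["tcp_pos"],st["orientation"].round(3),st["joint_pos"].round(2),st["finger_gap"]); z=st["orientation"][:,2]; go(np.array([.438,.208,.045])+.0187*z,84.1)
E
python3 g.py
```

```text
[0.42620287 0.21288141 0.07941803] [[ 0.098  0.993  0.07 ]
 [ 0.979 -0.084 -0.184]
 [-0.177  0.087 -0.98 ]] [ 0.1   0.62 -1.05  2.07  0.84  1.04 -1.53] 0.08781629820686293
shift [ 2.5  9.1 54.2] yaw now 84.3 roll 0.2
```

Request:
arm_command --claw '[1,1,1,1,1,1,1,1]' --pt "1 4 10" --pt "1 4 18" --pt "0 1 16" --pt "0 0 7" --pt "0 0 2" --pt "0 0 0" --pt "0 0 0" --pt "0 0 0" --roll '[0,0,0,0,0,0,0,0]'

```text
time: 44.25
tcp_pos: [0.4454, 0.2073, 0.0316]
orientation: [[0.102, 0.991, 0.082], [0.98, -0.086, -0.178], [-0.17, 0.098, -0.981]]
ft_force: [-0.4, 0.5, 0.4]
finger_gap: 0.0879
```

```bash
python3 g.py
```

```text
[0.44536354 0.20728523 0.03164009] [[ 0.102  0.991  0.082]
 [ 0.98  -0.086 -0.178]
 [-0.17   0.098 -0.981]] [ 0.07  0.7  -0.97  2.08  0.95  0.98 -1.59] 0.08785900400050604
shift [-2.3 -6.   4.9] yaw now 84.1 roll -0.0
```

Request:
arm_command --claw '[1,1,1,0,-0.3,-0.5,-0.5,-0.5,-0.5,-0.5,-0.5,-0.5]' --pt "-1 -3 3" --pt "-1 -2 2" --pt "0 0 0" --pt "0 0 0" --pt "0 0 0" --pt "0 0 0" --pt "0 0 0" --pt "0 0 0" --pt "0 0 0" --pt "0 0 0" --pt "0 0 0" --pt "0 0 0" --roll '[0,0,0,0,0,0,0,0,0,0,0,0]' --force 30

```text
time: 45.25
tcp_pos: [0.4411, 0.2059, 0.0282]
orientation: [[0.102, 0.991, 0.085], [0.981, -0.086, -0.177], [-0.168, 0.102, -0.981]]
ft_force: [-2.2, -0.3, 7.0]
finger_gap: 0.0315
```

Request:
arm_command --claw '[-0.5,-0.5,-0.5,-0.5,-0.5,-0.5,-0.5,-0.5]' --pt "0 0 0" --pt "0 0 0" --pt "0 0 -12" --pt "0 0 -25" --pt "0 0 -30" --pt "0 0 -30" --pt "0 0 0" --pt "0 0 0" --roll '[0,0,0,0,0,0,0,0]'

```text
time: 45.92
tcp_pos: [0.4302, 0.2218, 0.1244]
orientation: [[0.101, 0.992, 0.079], [0.98, -0.085, -0.18], [-0.172, 0.095, -0.981]]
ft_force: [-0.1, 0.1, -2.4]
finger_gap: 0.0313
```

```bash
python3 g.py; python3 - <<'E'
from h import *
st=read_state(); a,d=capture("wrist"); c=cam("wrist",st); P=cloud(c,d); R=st["orientation"]; t=st["tcp_pos"]
Q=(P-t)@R*1000  # tool coords
np.save("wr.npy",Q)
hsv=cv2.cvtColor(a,cv2.COLOR_RGB2HSV)
k=(abs(Q[...,1])<22)&(Q[...,0]>12)&(Q[...,0]<130)&(Q[...,2]>-70)&(Q[...,2]<20)&np.isfinite(Q[...,2])
A=Q[k]
for x in range(10,130,10):
    m=(A[:,0]>x)&(A[:,0]<x+10)
    if m.sum()>10:
        B=A[m]; top=B[B[:,2]<np.percentile(B[:,2],30)+6]; print(x,m.sum(),"y",np.percentile(B[:,1],[1,99]).round(1),"z",np.percentile(B[:,2],[2,25,50]).round(1),"dz/dy",np.polyfit(top[:,1],top[:,2],1)[0].round(3))
E
```

```text
[0.43019647 0.22179339 0.12437301] [[ 0.101  0.992  0.079]
 [ 0.98  -0.085 -0.18 ]
 [-0.172  0.095 -0.981]] [ 0.14  0.56 -1.11  2.03  0.77  1.1  -1.47] 0.03132226722383398
shift [ 0.9  1.4 99.6] yaw now 84.1 roll 0.0
10 1258 y [-21.5  20.3] z [-56.4 -33.4 -32.7] dz/dy 0.051
20 1511 y [-14.7  14.3] z [-37.2 -35.3 -34.2] dz/dy 0.075
30 1720 y [-14.6  14.4] z [-38.3 -37.1 -36.4] dz/dy 0.073
40 1862 y [-14.4  14.6] z [-39.5 -38.3 -37.5] dz/dy 0.08
50 2120 y [-16.7  17.5] z [-43.1 -40.2 -38.9] dz/dy 0.081
60 3136 y [-18.8  19.7] z [-45.6 -44.  -43.1] dz/dy 0.082
70 3419 y [-18.4  19.9] z [-47.4 -46.  -45.2] dz/dy 0.082
80 3726 y [-18.4  19.9] z [-49.  -47.6 -46.8] dz/dy 0.082
90 3897 y [-18.2  20. ] z [-50.1 -48.8 -47.9] dz/dy 0.084
100 287 y [-16.6  18.4] z [-48.4 -47.  -46.2] dz/dy 0.085
```

Reader lifted (-2.4 N weight) and, by the depth, level in the world. Next I'll carry it high and outward to the reach limit to gain the outward tilt.

Request:
arm_command --claw '[-0.5,-0.5,-0.5,-0.5,-0.5,-0.5,-0.5,-0.5,-0.5,-0.5,-0.5,-0.5]' --pt "0 0 -15" --pt "0 0 -28" --pt "0 10 -30" --pt "-10 25 -22" --pt "-14 30 -20" --pt "-14 30 -20" --pt "-14 30 -20" --pt "-14 30 -20" --pt "-14 30 -20" --pt "-14 30 -20" --pt "-14 30 -20" --pt "-14 30 -20" --roll '[0,0,0,0,0,0,0,0,0,0,0,0]'

```text
time: 46.97
tcp_pos: [0.6747, 0.1152, 0.4068]
orientation: [[0.086, 0.995, 0.049], [0.977, -0.075, -0.2], [-0.196, 0.065, -0.979]]
ft_force: [0.9, 0.4, -1.2]
finger_gap: 0.0315
```

Request:
arm_command --claw '[-0.5,-0.5,-0.5,-0.5,-0.5,-0.5,-0.5,-0.5,-0.5,-0.5,-0.5,-0.5]' --pt "0 25 -25" --pt "0 25 -25" --pt "0 25 -25" --pt "0 20 -30" --pt "0 10 -35" --pt "0 0 -35" --pt "0 0 -35" --pt "0 0 -35" --pt "0 0 -35" --pt "0 0 -35" --pt "0 0 -20" --pt "0 0 0" --roll '[0,0,0,0,0,0,0,0,0,0,0,0]'

```text
time: 47.97
tcp_pos: [0.7604, 0.1088, 0.4873]
orientation: [[0.105, 0.991, -0.078], [0.963, -0.121, -0.24], [-0.247, -0.05, -0.968]]
ft_force: [-0.2, -1.5, -0.2]
finger_gap: 0.0313
```

```bash
python3 g.py
```

```text
[0.76036164 0.10881    0.48733877] [[ 0.105  0.991 -0.078]
 [ 0.963 -0.121 -0.24 ]
 [-0.247 -0.05  -0.968]] [-0.49  0.72  0.52  0.67 -0.11  1.91 -0.21] 0.03128910414330039
shift [ 171.  -309.3  448.2] yaw now 83.8 roll -0.3
```

Request:
arm_command --claw '[-0.5,-0.5,-0.5,-0.5,-0.5,-0.5,-0.5,-0.5,-0.5,-0.5,-0.5,-0.5]' --pt "0 0 -35" --pt "0 0 -35" --pt "0 0 -35" --pt "0 0 -35" --pt "0 0 -35" --pt "0 0 -35" --pt "0 0 -35" --pt "0 0 -35" --pt "0 0 -35" --pt "0 0 -35" --pt "0 0 -20" --pt "0 0 0" --roll '[0,0,0,0,0,0,0,0,0,0,0,0]'

```text
time: 48.97
tcp_pos: [0.6533, 0.1544, 0.68]
orientation: [[0.09, 0.98, 0.178], [0.976, -0.051, -0.212], [-0.199, 0.193, -0.961]]
ft_force: [-0.5, -0.3, -1.9]
finger_gap: 0.0318
```

```bash
python3 g.py
```

```text
[0.65331034 0.15442504 0.68004634] [[ 0.09   0.98   0.178]
 [ 0.976 -0.051 -0.212]
 [-0.199  0.193 -0.961]] [-0.84  0.47  0.85  0.73 -0.13  1.92 -0.19] 0.03177114309370654
shift [ 159.2 -336.   579.3] yaw now 84.8 roll 0.7
```

Request:
arm_command --claw '[-0.5,-0.5,-0.5,-0.5,-0.5,-0.5,-0.5,-0.5,-0.5,-0.5]' --pt "0 0 -35" --pt "0 0 -35" --pt "0 0 -35" --pt "0 0 -35" --pt "0 0 -35" --pt "0 0 -35" --pt "0 0 -35" --pt "0 0 -35" --pt "0 0 -15" --pt "0 0 0" --roll '[0,0,0,0,0,0,0,0,0,0]'

```text
time: 49.8
tcp_pos: [0.5311, 0.1964, 0.8242]
orientation: [[0.039, 0.909, 0.416], [0.988, 0.029, -0.155], [-0.153, 0.417, -0.896]]
ft_force: [-0.7, -0.5, -1.7]
finger_gap: 0.0309
```

```bash
cat > lab.py <<'E'
from h import *
import sys
# reader axes in tool coords from back-plane fit of lifted reader
n=np.array([-.145,.08,-1.]); n/=np.linalg.norm(n)      # reader z in tool
x=np.array([1,0,0.]); x-=n*(x@n); x/=np.linalg.norm(x); y=np.cross(n,x); A=np.c_[x,y,n]
st=read_state(); R=st["orientation"]; t=st["tcp_pos"]; Rr=R@A; grip=t-R[:,2]*.0187
win=grip+Rr@np.array([.083,0,-.018])
t4=.4; Lc=np.r_[.6615,.1588,.048]; ln=np.r_[uy*np.sin(t4),np.cos(t4)]; lx=np.r_[ux,0]
print("tcp",t.round(4),"toolz",R[:,2].round(3),"q",st["joint_pos"].round(2),"gap",st["finger_gap"].round(4))
print("zang",np.arccos(Rr[:,2]@ln).round(3),"xang",np.arccos(abs(Rr[:,0]@lx)).round(3),"label in window frame",(Rr.T@(Lc-win)*1000).round(1))
want=Lc+Rr[:,2]*.07   # window target
print("shift",((R.T@(want-win))*1000).round(1), "world",(want-win).round(3))
E
python3 lab.py
```

```text
Traceback (most recent call last):
  File "lab.py", line 9, in <module>
    print("tcp",t.round(4),"toolz",R[:,2].round(3),"q",st["joint_pos"].round(2),"gap",st["finger_gap"].round(4))
                                                                                      ^^^^^^^^^^^^^^^^^^^^^^
AttributeError: 'float' object has no attribute 'round'
```

```bash
sed -i 's/,"gap",st\["finger_gap"\].round(4)//' lab.py; python3 lab.py
```

```text
tcp [0.5311 0.1964 0.8242] toolz [ 0.416 -0.155 -0.896] q [-1.41  0.3   1.34  0.74 -0.09  1.92 -0.2 ]
zang 0.063 xang 0.064 label in window frame [-110.2  143.7 -774.5]
shift [  -8.3 -200.1  699.3] world [ 0.109 -0.122 -0.709]
```

Reader is now 0.06 rad from square to the label. Descending to it.

Request:
arm_command --claw '[-0.5,-0.5,-0.5,-0.5,-0.5,-0.5,-0.5,-0.5,-0.5,-0.5,-0.5,-0.5]' --pt "0 -6 20" --pt "0 -9 30" --pt "0 -9 32" --pt "0 -9 32" --pt "0 -9 32" --pt "0 -9 32" --pt "0 -9 32" --pt "0 -9 32" --pt "0 -9 32" --pt "0 -9 32" --pt "0 -6 20" --pt "0 0 0" --roll '[0,0,0,0,0,0,0,0,0,0,0,0]'

```text
time: 50.8
tcp_pos: [0.5805, 0.1311, 0.4729]
orientation: [[0.035, 0.916, 0.4], [0.987, 0.031, -0.157], [-0.156, 0.401, -0.903]]
ft_force: [-0.3, -0.4, -1.6]
finger_gap: 0.031
```

```bash
python3 lab.py
```

```text
tcp [0.5805 0.1311 0.4729] toolz [ 0.4   -0.157 -0.903] q [-1.92 -0.22  1.23  1.72  0.61  1.3  -0.78]
zang 0.079 xang 0.064 label in window frame [ -49.8   60.5 -427.9]
shift [  1.9 -89.2 355.4] world [ 0.061 -0.057 -0.357]
```

Request:
arm_command --claw '[-0.5,-0.5,-0.5,-0.5,-0.5,-0.5,-0.5,-0.5,-0.5,-0.5,-0.5,-0.5]' --pt "0 -6 20" --pt "0 -8 30" --pt "0 -8 32" --pt "0 -8 32" --pt "0 -8 32" --pt "0 -8 32" --pt "0 -8 32" --pt "0 -8 32" --pt "0 -6 25" --pt "0 -4 15" --pt "0 0 5" --pt "0 0 0" --roll '[0,0,0,0,0,0,0,0,0,0,0,0]'

```text
time: 51.8
tcp_pos: [0.5573, 0.0641, 0.2426]
orientation: [[0.019, 0.89, 0.456], [0.991, 0.045, -0.129], [-0.135, 0.455, -0.88]]
ft_force: [0.2, 0.0, -1.2]
finger_gap: 0.0299
```

```bash
python3 lab.py
```

```text
tcp [0.5573 0.0641 0.2426] toolz [ 0.456 -0.129 -0.88 ] q [-2.01 -0.34  1.45  2.21  0.98  0.84 -1.12]
zang 0.018 xang 0.035 label in window frame [   5.8  -26.5 -221.1]
shift [ 27.4  14.6 150.4] world [ 0.082  0.008 -0.129]
```

The gap went from 31.3 to 29.9 mm, so the reader has now squared itself to the pads. I'll re-fit its pose in the hand.

```bash
cat > fit.py <<'E'
from h import *
st=read_state(); a,d=capture("wrist"); P=cloud(cam("wrist",st),d); Q=((P-st["tcp_pos"])@st["orientation"]*1000)
k=(abs(Q[...,1])<12)&(Q[...,0]>18)&(Q[...,0]<48)&(Q[...,2]>-48)&(Q[...,2]<-25); A=Q[k]
for _ in range(3):
    s=np.linalg.lstsq(np.c_[A[:,:2],np.ones(len(A))],A[:,2],rcond=None)[0]; r=A[:,2]-np.c_[A[:,:2],np.ones(len(A))]@s; A=A[abs(r)<1.5]
h=(Q[...,0]>60)&(Q[...,0]<96)&(Q[...,2]<-35)&(Q[...,2]>-60)&(abs(Q[...,1])<30); 
print("plane",s.round(3),len(A),"head x max",np.percentile(Q[...,0][(Q[...,2]<-35)&(Q[...,2]>-60)&(abs(Q[...,1])<15)],99).round(1),"head y",np.percentile(Q[...,1][h],[1,99]).round(1))
E
python3 fit.py
```

```text
plane [-1.7200e-01  2.9000e-02 -3.0226e+01] 3755 head x max 101.1 head y [-20.6  18. ]
```

```bash
sed -i 's/n=np.array(\[-.145,.08,-1.\])/n=np.array([-.172,.029,-1.])/' lab.py; python3 lab.py
```

```text
tcp [0.5576 0.0644 0.243 ] toolz [ 0.457 -0.129 -0.88 ] q [-2.01 -0.34  1.45  2.21  0.98  0.84 -1.12]
zang 0.045 xang 0.025 label in window frame [  -1.2  -14.4 -224.7]
shift [ 25.1  10.  153. ] world [ 0.079  0.006 -0.134]
```

Request:
arm_command --claw '[-0.5,-0.5,-0.5,-0.5,-0.5,-0.5,-0.5,-0.5,-0.5]' --pt "4 3 12" --pt "6 4 22" --pt "6 4 25" --pt "5 3 25" --pt "3 2 20" --pt "2 0 12" --pt "0 0 5" --pt "0 0 0" --pt "0 0 0" --roll '[0,0,0,0,0,0,0,0,0]'

```text
time: 52.6
tcp_pos: [0.548, 0.058, 0.2171]
orientation: [[0.004, 0.869, 0.496], [0.994, 0.049, -0.095], [-0.107, 0.493, -0.863]]
ft_force: [-0.0, -0.2, -1.0]
finger_gap: 0.0299
```

```bash
python3 lab.py
```

```text
tcp [0.548  0.058  0.2171] toolz [ 0.496 -0.095 -0.863] q [-1.97 -0.34  1.45  2.29  1.09  0.73 -1.22]
zang 0.097 xang 0.044 label in window frame [  -1.7  -26.3 -209.8]
shift [ 22.   22.3 138.8] world [ 0.088  0.01  -0.111]
```

The elbow has swung to its joint limits. I'll stretch the arm out to unwind it and then come back in to the label.

Request:
arm_command --claw '[-0.5,-0.5,-0.5,-0.5,-0.5,-0.5,-0.5,-0.5,-0.5,-0.5,-0.5,-0.5]' --pt "0 5 -20" --pt "0 20 -25" --pt "0 30 -15" --pt "0 33 -8" --pt "0 33 -8" --pt "0 33 -8" --pt "0 33 -8" --pt "0 33 -8" --pt "0 33 -8" --pt "0 33 -8" --pt "0 20 -5" --pt "0 0 0" --roll '[0,0,0,0,0,0,0,0,0,0,0,0]'

```text
time: 53.6
tcp_pos: [0.693, 0.0766, 0.5029]
orientation: [[-0.011, 0.847, 0.531], [0.995, 0.059, -0.074], [-0.094, 0.528, -0.844]]
ft_force: [0.1, 0.4, -1.7]
finger_gap: 0.0297
```

```bash
python3 lab.py
```

```text
tcp [0.693  0.0766 0.5029] toolz [ 0.531 -0.074 -0.844] q [-2.05 -0.34  1.45  1.62  0.74  1.16 -0.66]
zang 0.14 xang 0.058 label in window frame [ -25.4  250.9 -384.8]
shift [  28.3 -259.9  307.1] world [-0.057 -0.01  -0.399]
```

Request:
arm_command --claw '[-0.5,-0.5,-0.5,-0.5,-0.5,-0.5,-0.5,-0.5,-0.5,-0.5,-0.5,-0.5]' --pt "0 20 14" --pt "0 30 22" --pt "0 30 22" --pt "0 30 22" --pt "0 30 22" --pt "0 30 22" --pt "0 30 22" --pt "0 30 22" --pt "0 30 22" --pt "0 20 14" --pt "0 0 0" --pt "0 0 0" --roll '[0,0,0,0,0,0,0,0,0,0,0,0]'

```text
time: 54.6
tcp_pos: [0.7519, 0.0419, 0.5491]
orientation: [[-0.033, 0.732, 0.681], [0.997, 0.072, -0.029], [-0.07, 0.678, -0.732]]
ft_force: [0.2, -0.1, -1.7]
finger_gap: 0.0298
```

```bash
python3 lab.py
```

```text
tcp [0.7519 0.0419 0.5491] toolz [ 0.681 -0.029 -0.732] q [-1.96 -0.34  1.45  1.6   0.79  0.96 -0.59]
zang 0.327 xang 0.094 label in window frame [  13.1  388.  -335.3]
shift [  57.9 -395.3  247.9] world [-0.122  0.022 -0.453]
```

Request:
arm_command --claw '[-0.5,-0.5,-0.5,-0.5,-0.5,-0.5,-0.5,-0.5,-0.5,-0.5,-0.5,-0.5]' --pt "25 -5 0" --pt "33 -10 0" --pt "33 -10 0" --pt "33 -10 0" --pt "33 -10 0" --pt "33 -10 0" --pt "33 -10 0" --pt "33 -10 0" --pt "33 -10 0" --pt "33 -10 0" --pt "20 0 0" --pt "0 0 0" --roll '[0,0,0,0,0,0,0,0,0,0,0,0]'

```text
time: 55.6
tcp_pos: [0.6059, 0.3553, 0.4802]
orientation: [[-0.062, 0.71, 0.702], [0.997, 0.07, 0.017], [-0.037, 0.701, -0.712]]
ft_force: [-0.5, -0.8, -1.5]
finger_gap: 0.0298
```

```bash
python3 lab.py
```

```text
tcp [0.6059 0.3553 0.4802] toolz [ 0.702  0.017 -0.712] q [-2.57 -0.33  1.45  1.77  1.1   1.18 -1.32]
zang 0.371 xang 0.138 label in window frame [-326.3  266.8 -315.7]
shift [-280.  -275.3  289.5] world [ 0.025 -0.294 -0.389]
```

Request:
arm_command --claw '[-0.5,-0.5,-0.5,-0.5,-0.5,-0.5,-0.5,-0.5,-0.5,-0.5,-0.5,-0.5]' --pt "-15 16 -28" --pt "-15 16 -28" --pt "-15 16 -28" --pt "-15 16 -28" --pt "-15 16 -28" --pt "-15 16 -28" --pt "-15 16 -28" --pt "-15 16 -28" --pt "-15 16 -28" --pt "-15 16 -28" --pt "-15 16 -28" --pt "0 0 0" --roll '[0,0,0,0,0,0,0,0,0,0,0,0]'

```text
time: 56.6
tcp_pos: [0.5243, 0.185, 0.8435]
orientation: [[-0.062, 0.715, 0.696], [0.997, 0.073, 0.013], [-0.041, 0.695, -0.718]]
ft_force: [0.5, -0.7, -1.1]
finger_gap: 0.0301
```

```bash
python3 lab.py
```

```text
tcp [0.5243 0.185  0.8435] toolz [ 0.696  0.013 -0.718] q [-1.91 -0.3   0.71  1.14  0.9   1.73 -0.72]
zang 0.361 xang 0.135 label in window frame [-203.   436.6 -669.4]
shift [ -98.5 -454.5  612.2] world [ 0.107 -0.123 -0.751]
```

Request:
arm_command --claw '[-0.5,-0.5,-0.5,-0.5,-0.5,-0.5,-0.5,-0.5,-0.5,-0.5,-0.5,-0.5]' --pt "28 -16 -13" --pt "28 -16 -13" --pt "28 -16 -13" --pt "28 -16 -13" --pt "28 -16 -13" --pt "28 -16 -13" --pt "28 -16 -13" --pt "28 -16 -13" --pt "28 -16 -13" --pt "28 -16 -13" --pt "28 -16 -13" --pt "0 0 0" --roll '[0,0,0,0,0,0,0,0,0,0,0,0]'

```text
time: 57.6
tcp_pos: [0.2839, 0.4846, 0.8094]
orientation: [[-0.041, 0.719, 0.694], [0.998, 0.055, 0.002], [-0.037, 0.693, -0.72]]
ft_force: [-0.8, 1.4, -2.8]
finger_gap: 0.03
```

```bash
python3 lab.py
```

```text
tcp [0.2839 0.4846 0.8094] toolz [ 0.694  0.002 -0.72 ] q [-1.99  0.12  0.5   0.97  0.75  1.89 -1.13]
zang 0.358 xang 0.122 label in window frame [-532.7  250.2 -752.9]
shift [-409.2 -272.2  755.7] world [ 0.346 -0.422 -0.718]
```

Request:
arm_command --claw '[-0.5,-0.5,-0.5,-0.5,-0.5,-0.5,-0.5,-0.5,-0.5,-0.5]' --pt "0 9 33" --pt "0 9 33" --pt "0 9 33" --pt "0 9 33" --pt "0 9 33" --pt "0 9 33" --pt "0 9 33" --pt "0 9 33" --pt "0 9 33" --pt "0 0 0" --roll '[0,0,0,0,0,0,0,0,0,0]'

```text
time: 58.43
tcp_pos: [0.5585, 0.4964, 0.6306]
orientation: [[-0.049, 0.721, 0.691], [0.997, 0.073, -0.006], [-0.055, 0.689, -0.723]]
ft_force: [-1.1, -2.2, -3.1]
finger_gap: 0.03
```

Request:
arm_command --claw '[-0.5,-0.5,-0.5,-0.5,-0.5,-0.5,-0.5,-0.5,-0.5,-0.5,-0.5,-0.5]' --pt "-31 1 17" --pt "-31 1 17" --pt "-31 1 17" --pt "-31 1 17" --pt "-31 1 17" --pt "-31 1 17" --pt "-31 1 17" --pt "-31 1 17" --pt "-31 1 17" --pt "-31 1 17" --pt "-31 1 17" --pt "0 0 0" --roll '[0,0,0,0,0,0,0,0,0,0,0,0]'

```text
time: 59.43
tcp_pos: [0.7177, 0.1338, 0.5045]
orientation: [[-0.043, 0.729, 0.684], [0.997, 0.079, -0.022], [-0.07, 0.68, -0.729]]
ft_force: [-1.1, -1.4, -1.7]
finger_gap: 0.0294
```

```bash
python3 lab.py
```

```text
tcp [0.7177 0.1338 0.5045] toolz [ 0.684 -0.022 -0.729] q [-1.23  0.05  0.88  1.71  0.34  0.72 -0.47]
zang 0.332 xang 0.102 label in window frame [ -79.2  340.3 -310.1]
shift [ -37.3 -347.4  240.1] world [-0.087 -0.07  -0.409]
```

Request:
arm_command --claw '[-0.5,-0.5,-0.5,-0.5,-0.5,-0.5,-0.5,-0.5,-0.5,-0.5]' --pt "-3 -25 16" --pt "-3 -25 16" --pt "-3 -25 16" --pt "-3 -25 16" --pt "-3 -25 16" --pt "-3 -25 16" --pt "-3 -25 16" --pt "-3 -25 16" --pt "-3 -25 16" --pt "0 0 0" --roll '[0,0,0,0,0,0,0,0,0,0]'

```text
time: 60.27
tcp_pos: [0.6552, 0.0756, 0.2569]
orientation: [[-0.027, 0.733, 0.68], [0.997, 0.072, -0.038], [-0.076, 0.677, -0.732]]
ft_force: [1.3, -0.5, -0.7]
finger_gap: 0.0298
```

```bash
sed -i 's/Rr\[:,2\]\*.07 /Rr[:,2]*.09 /' lab.py; python3 lab.py
```

```text
tcp [0.6552 0.0756 0.2569] toolz [ 0.68  -0.038 -0.732] q [-0.98  0.17  0.71  2.19  0.91  0.17 -1.11]
zang 0.324 xang 0.085 label in window frame [ -15.7  125.8 -172.7]
shift [  -1.4 -128.2   80.5] world [-0.039 -0.014 -0.146]
```

Request:
arm_command --claw '[-0.5,-0.5,-0.5,-0.5,-0.5,-0.5,-0.5]' --pt "0 -20 13" --pt "0 -20 13" --pt "0 -20 13" --pt "0 -20 13" --pt "0 -20 13" --pt "0 -20 13" --pt "0 0 0" --roll '[0,0,0,0,0,0,0]'

```text
time: 60.85
tcp_pos: [0.6392, 0.064, 0.1811]
orientation: [[-0.017, 0.731, 0.682], [0.996, 0.074, -0.054], [-0.09, 0.678, -0.729]]
ft_force: [-0.5, 0.5, -2.5]
finger_gap: 0.0299
```

```bash
python3 lab.py
```

```text
tcp [0.6392 0.064  0.1811] toolz [ 0.682 -0.054 -0.729] q [-0.61  0.27  0.3   2.28  1.99  0.23 -2.21]
zang 0.322 xang 0.069 label in window frame [-1.000e-01  6.320e+01 -1.258e+02]
shift [  6.  -64.2  33.5] world [-0.024 -0.001 -0.068]
```

Request:
arm_command --claw '[-0.5,-0.5,-0.5,-0.5,-0.5,-0.5,-0.5,-0.5]' --pt "0 -22 -20" --pt "0 -22 -20" --pt "0 -22 -20" --pt "0 -22 -20" --pt "0 -22 -20" --pt "0 -22 -20" --pt "0 -22 -20" --pt "0 0 0" --roll '[0,0,0,0,0,0,0,0]'

```text
time: 61.52
tcp_pos: [0.5403, 0.0549, 0.1557]
orientation: [[-0.024, 0.756, 0.655], [0.991, 0.105, -0.086], [-0.134, 0.646, -0.751]]
ft_force: [0.2, -0.2, -3.1]
finger_gap: 0.0297
```

```bash
python3 lab.py
```

```text
tcp [0.5403 0.0549 0.1557] toolz [ 0.655 -0.086 -0.751] q [ 0.06  0.22 -0.54  2.43  1.81  0.49 -2.04]
zang 0.276 xang 0.059 label in window frame [   1.2  -37.8 -167.9]
shift [14.4 35.6 77.6] world [ 0.077  0.011 -0.037]
```

The tilt is reducing at the inner limit (0.32 to 0.28 off square). Driving in a bit further.

Request:
arm_command --claw '[-0.5,-0.5,-0.5,-0.5,-0.5,-0.5,-0.5,-0.5]' --pt "0 -22 -24" --pt "0 -22 -24" --pt "0 -22 -24" --pt "0 -22 -24" --pt "0 -22 -24" --pt "0 -22 -24" --pt "0 -22 -24" --pt "0 0 0" --roll '[0,0,0,0,0,0,0,0]'

```text
time: 62.18
tcp_pos: [0.4502, 0.0693, 0.1559]
orientation: [[-0.026, 0.853, 0.521], [0.98, 0.125, -0.155], [-0.197, 0.507, -0.839]]
ft_force: [0.8, 0.3, -0.9]
finger_gap: 0.0302
```

```bash
python3 lab.py
```

```text
tcp [0.4502 0.0693 0.1559] toolz [ 0.521 -0.155 -0.839] q [ 0.69  0.31 -1.4   2.43  1.32  0.78 -1.63]
zang 0.108 xang 0.063 label in window frame [ -15.2 -142.6 -198.1]
shift [  3.3 139.4 113.2] world [ 0.178  0.003 -0.025]
```

Now 0.11 rad off square. Out to the label.

Request:
arm_command --claw '[-0.5,-0.5,-0.5,-0.5,-0.5,-0.5,-0.5,-0.5,-0.5,-0.5]' --pt "0 12 10" --pt "1 20 16" --pt "1 24 20" --pt "1 24 20" --pt "0 22 18" --pt "0 18 14" --pt "0 10 8" --pt "0 5 4" --pt "0 0 0" --pt "0 0 0" --roll '[0,0,0,0,0,0,0,0,0,0]'

```text
time: 63.02
tcp_pos: [0.6318, 0.0622, 0.1139]
orientation: [[-0.035, 0.87, 0.492], [0.968, 0.151, -0.198], [-0.247, 0.47, -0.848]]
ft_force: [-0.9, -0.5, -1.9]
finger_gap: 0.0297
```

```bash
python3 fit.py; python3 lab.py
```

```text
plane [-1.7700e-01  2.0000e-02 -3.0408e+01] 3742 head x max 101.0 head y [-20.8  17.8]
tcp [0.6316 0.0623 0.114 ] toolz [ 0.493 -0.198 -0.847] q [ 0.46  0.67 -1.1   2.08  1.49  0.97 -1.43]
zang 0.096 xang 0.107 label in window frame [ 12.2 -11.7 -69.4]
shift [  8.6  12.3 -22.1] world [-0.     0.015  0.022]
```

Request:
arm_command --claw '[-0.5,-0.5,-0.5,-0.5,-0.5,-0.5]' --pt "5 5 -1" --pt "5 5 -1" --pt "2 2 0" --pt "0 0 0" --pt "0 0 0" --pt "0 0 0" --roll '[0,0,0,0,0,0]'

```text
time: 63.57
tcp_pos: [0.6388, 0.0786, 0.1198]
orientation: [[-0.04, 0.869, 0.493], [0.967, 0.157, -0.198], [-0.25, 0.469, -0.847]]
ft_force: [0.6, -0.2, -1.3]
finger_gap: 0.0295
```

```bash
python3 lab.py; python3 - <<'E'
from h import *
# check: label centre seen by wrist camera
st=read_state(); a,d=capture("wrist"); c=cam("wrist",st); P=cloud(c,d)
print("label proj",proj(c,[[.6615,.1588,.048]]).round(0))
k=(P[...,0]>.6)&(P[...,0]<.72)&(P[...,1]>.09)&(P[...,1]<.23)&(P[...,2]>.03)&(P[...,2]<.065); print("label pts",k.sum(),np.percentile(P[k],[2,98],axis=0).round(3) if k.any() else "")
E
```

```text
tcp [0.6388 0.0786 0.1198] toolz [ 0.493 -0.198 -0.847] q [ 0.43  0.68 -1.11  2.05  1.47  0.99 -1.42]
zang 0.097 xang 0.112 label in window frame [ -2.4  -0.8 -71.8]
shift [ -5.4   1.3 -17.5] world [-0.007 -0.002  0.017]
label proj [[277.  82.]]
label pts 5405 [[0.6   0.095 0.035]
 [0.678 0.204 0.056]]
```

The window is centred within 3 mm, 72 mm off and about 0.1 rad from square. I'll hold here for 2 s.

Request:
arm_command --claw '[-0.5,-0.5,-0.5,-0.5,-0.5,-0.5,-0.5,-0.5,-0.5,-0.5,-0.5,-0.5]' --pt "0 0 0" --pt "0 0 0" --pt "0 0 0" --pt "0 0 0" --pt "0 0 0" --pt "0 0 0" --pt "0 0 0" --pt "0 0 0" --pt "0 0 0" --pt "0 0 0" --pt "0 0 0" --pt "0 0 0" --roll '[0,0,0,0,0,0,0,0,0,0,0,0]'

```text
time: 64.62
tcp_pos: [0.6384, 0.0769, 0.1195]
orientation: [[-0.039, 0.87, 0.492], [0.967, 0.156, -0.2], [-0.251, 0.468, -0.847]]
ft_force: [0.3, -0.3, -1.6]
finger_gap: 0.03
```

Request:
arm_command --claw '[-0.5,-0.5,-0.5,-0.5,-0.5,-0.5,-0.5,-0.5,-0.5,-0.5,-0.5,-0.5]' --pt "0 0 0" --pt "0 0 0" --pt "0 0 0" --pt "0 0 0" --pt "0 0 0" --pt "0 0 0" --pt "0 0 0" --pt "0 0 0" --pt "0 0 0" --pt "0 0 0" --pt "0 0 0" --pt "0 0 0" --roll '[0,0,0,0,0,0,0,0,0,0,0,0]'

```text
time: 65.62
tcp_pos: [0.6384, 0.077, 0.1195]
orientation: [[-0.039, 0.87, 0.492], [0.967, 0.156, -0.2], [-0.251, 0.468, -0.847]]
ft_force: [0.0, 0.3, -2.0]
finger_gap: 0.0299
```

```bash
python3 lab.py; python3 - <<'E'
from h import *
go([.40,.08,.2],84.1)
E
```

```text
tcp [0.6384 0.077  0.1195] toolz [ 0.492 -0.2   -0.847] q [ 0.43  0.68 -1.11  2.06  1.47  0.99 -1.42]
zang 0.097 xang 0.112 label in window frame [ -0.8  -1.5 -71.5]
shift [ -3.9   2.  -18. ] world [-0.007  0.     0.017]
shift [  -8.  -169.2 -186.1] yaw now 92.3 roll 8.2
```

Steady hold done: 2 s at about 1.5 mm from centre, with no change in pose. Now I'll lift and go in past the inner limit to take the tilt off again before laying the reader down.

Request:
arm_command --claw '[-0.5,-0.5,-0.5,-0.5,-0.5,-0.5,-0.5,-0.5,-0.5,-0.5,-0.5,-0.5]' --pt "0 0 -25" --pt "0 -5 -30" --pt "0 -28 -16" --pt "0 -28 -16" --pt "0 -28 -16" --pt "0 -28 -16" --pt "0 -28 -16" --pt "0 -28 -16" --pt "0 -24 -12" --pt "0 -24 -10" --pt "0 -24 -8" --pt "0 0 0" --roll '[0,0,0,0,0,0,0,0,0,0,0,0]'

```text
time: 66.62
tcp_pos: [0.3641, 0.1041, 0.1898]
orientation: [[-0.017, 0.886, 0.464], [0.967, 0.133, -0.219], [-0.256, 0.445, -0.858]]
ft_force: [0.3, 0.6, -1.0]
finger_gap: 0.0296
```

```bash
python3 lab.py|head -1; python3 g.py
```

```text
tcp [0.3641 0.1041 0.1898] toolz [ 0.464 -0.219 -0.858] q [ 0.65 -0.12 -1.41  2.43  0.68  0.64 -1.23]
[0.36407607 0.10414285 0.18982147] [[-0.017  0.886  0.464]
 [ 0.967  0.133 -0.219]
 [-0.256  0.445 -0.858]] [ 0.65 -0.12 -1.41  2.43  0.68  0.64 -1.23] 0.029607594116210285
shift [136.2  14.9 154.5] yaw now 91.0 roll 6.9
```

Request:
arm_command --claw '[-0.5,-0.5,-0.5,-0.5,-0.5,-0.5,-0.5,-0.5,-0.5,-0.5,-0.5,-0.5]' --pt "-8 -20 0" --pt "-8 -20 0" --pt "-8 -20 0" --pt "-8 -20 0" --pt "-8 -20 0" --pt "-8 -20 0" --pt "-8 -20 0" --pt "-8 -20 0" --pt "-8 -20 0" --pt "-8 -20 0" --pt "0 0 0" --pt "0 0 0" --roll '[0,0,0,0,0,0,0,0,0,0,0,0]'

```text
time: 67.62
tcp_pos: [0.2717, 0.0903, 0.2199]
orientation: [[-0.006, 0.938, 0.346], [0.948, 0.116, -0.298], [-0.32, 0.326, -0.89]]
ft_force: [0.5, 0.4, -1.4]
finger_gap: 0.0299
```

```bash
python3 g.py
```

```text
[0.27174251 0.09032098 0.21987647] [[-0.006  0.938  0.346]
 [ 0.948  0.116 -0.298]
 [-0.32   0.326 -0.89 ]] [ 0.22 -0.33 -1.05  2.44  0.24  0.87 -0.9 ] 0.02993698348881471
shift [166.5 112.6 196.7] yaw now 90.3 roll 6.2
```

Request:
arm_command --claw '[-0.5,-0.5,-0.5,-0.5,-0.5,-0.5,-0.5,-0.5,-0.5,-0.5,-0.5,-0.5]' --pt "-28 6 18" --pt "-30 8 22" --pt "-30 8 22" --pt "-30 8 22" --pt "-30 4 22" --pt "-20 0 18" --pt "4 -18 6" --pt "8 -20 6" --pt "8 -20 6" --pt "8 -20 6" --pt "8 -20 6" --pt "0 0 0" --roll '[0,0,0,0,0,0,0,0,0,0,0,0]'

```text
time: 68.62
tcp_pos: [0.3336, -0.0136, 0.1796]
orientation: [[0.008, 0.968, 0.249], [0.943, 0.076, -0.323], [-0.332, 0.237, -0.913]]
ft_force: [-0.5, 1.0, -1.6]
finger_gap: 0.0298
```

```bash
python3 g.py
```

```text
[ 0.3336066  -0.0135618   0.17958069] [[ 0.008  0.968  0.249]
 [ 0.943  0.076 -0.323]
 [-0.332  0.237 -0.913]] [ 1.14 -0.33 -1.41  2.44  0.12  0.61 -0.34] 0.029774209192362792
shift [254.5  86.   95.9] yaw now 89.5 roll 5.4
```

```bash
cat > lay.py <<'E'
from h import *
n=np.array([-.177,.02,-1.]); n/=np.linalg.norm(n); x=np.array([1,0,0.]); x-=n*(x@n); x/=np.linalg.norm(x); A=np.c_[x,np.cross(n,x),n]
st=read_state(); R=st["orientation"]; t=st["tcp_pos"]; Rr=R@A; g=t-R[:,2]*.0164
yaw=np.degrees(np.arctan2(Rr[1,0],Rr[0,0])); print("q",st["joint_pos"].round(2),"toolz",R[:,2].round(3),"grip",g.round(4),"yaw",yaw.round(1),"roll needed",(yaw-84.1).round(1),"pitch",Rr[2,0].round(3),"rollz",Rr[2,1].round(3),"gap",st["finger_gap"],"F",st["ft_force"].round(1))
for z in(.15,.058,.047): print(z,"shift",(R.T@(np.array([.438,.208,z])-g)*1000).round(1))
E
python3 lay.py
```

```text
q [ 1.14 -0.33 -1.41  2.44  0.12  0.61 -0.34] toolz [ 0.249 -0.323 -0.913] grip [ 0.3295 -0.0083  0.1946] yaw 91.9 roll needed 7.8 pitch -0.167 rollz -0.219 gap 0.029774209192362792 F [-0.5  1.  -1.6]
0.15 shift [219.6 110.9  -2.3]
0.058 shift [250.1  89.1  81.7]
0.047 shift [253.8  86.4  91.8]
```

Request:
arm_command --claw '[-0.5,-0.5,-0.5,-0.5,-0.5,-0.5,-0.5,-0.5,-0.5,-0.5,-0.5,-0.5]' --pt "15 8 -5" --pt "25 12 -8" --pt "25 12 -8" --pt "25 12 -8" --pt "25 12 -8" --pt "25 12 -8" --pt "25 12 -8" --pt "20 8 -4" --pt "12 4 0" --pt "5 0 0" --pt "0 0 0" --pt "0 0 0" --roll '[5.4,0,0,0,0,0,0,0,0,0,0,0]'

```text
time: 69.62
tcp_pos: [0.4069, 0.1602, 0.1766]
orientation: [[0.054, 0.974, 0.219], [0.948, 0.019, -0.318], [-0.314, 0.224, -0.923]]
ft_force: [-0.2, -1.4, -1.2]
finger_gap: 0.0298
```

```bash
python3 lay.py
```

```text
q [ 0.24  0.42 -1.25  2.14  0.83  1.21 -1.48] toolz [ 0.219 -0.318 -0.923] grip [0.4033 0.1654 0.1918] yaw 88.9 roll needed 4.8 pitch -0.148 rollz -0.206 gap 0.029820695997825438 F [-0.2 -1.4 -1.2]
0.15 shift [55.3 25.2 32.6]
0.058 shift [ 84.2   4.6 117.4]
0.047 shift [ 87.7   2.1 127.6]
```

Request:
arm_command --claw '[-0.5,-0.5,-0.5,-0.5,-0.5,-0.5,-0.5,-0.5,-0.5,-0.5,-0.5]' --pt "10 2 0" --pt "18 3 8" --pt "18 3 16" --pt "16 2 20" --pt "10 1 20" --pt "4 0 16" --pt "0 0 8" --pt "0 0 3" --pt "0 0 0" --pt "0 0 0" --pt "0 0 0" --roll '[4.8,0,0,0,0,0,0,0,0,0,0]'

```text
time: 70.53
tcp_pos: [0.4533, 0.1868, 0.0736]
orientation: [[0.159, 0.962, 0.223], [0.942, -0.08, -0.327], [-0.297, 0.263, -0.918]]
ft_force: [-0.3, 0.9, -1.0]
finger_gap: 0.0299
```

```bash
python3 lay.py
```

```text
q [ 0.02  0.66 -1.03  2.1   1.06  1.18 -1.77] toolz [ 0.223 -0.327 -0.918] grip [0.4496 0.1921 0.0887] yaw 83.0 roll needed -1.1 pitch -0.131 rollz -0.244 gap 0.02989962912455779 F [-0.3  0.9 -1. ]
0.15 shift [ -5.1   3.7 -64.1]
0.058 shift [ 22.2 -20.5  20.4]
0.047 shift [ 25.4 -23.4  30.5]
```

Request:
arm_command --claw '[-0.5,-0.5,-0.5,-0.5,-0.5,-0.5]' --pt "5 -5 -3" --pt "6 -5 -3" --pt "2 -2 -2" --pt "0 0 0" --pt "0 0 0" --pt "0 0 0" --roll '[-1.1,0,0,0,0,0]'

```text
time: 71.03
tcp_pos: [0.441, 0.2062, 0.0773]
orientation: [[0.138, 0.964, 0.229], [0.944, -0.059, -0.324], [-0.298, 0.261, -0.918]]
ft_force: [0.0, 0.0, -0.9]
finger_gap: 0.0297
```

```bash
python3 lay.py
```

```text
q [-0.02  0.66 -1.05  2.1   1.05  1.19 -1.79] toolz [ 0.229 -0.324 -0.918] grip [0.4373 0.2115 0.0924] yaw 84.2 roll needed 0.1 pitch -0.133 rollz -0.242 gap 0.029738201850536005 F [ 0.   0.  -0.9]
0.15 shift [-20.4  15.9 -51.6]
0.058 shift [ 7.  -8.  32.9]
0.047 shift [ 10.3 -10.9  43. ]
```

Request:
arm_command --claw '[-0.5,-0.5,-0.5,-0.5,-0.5,-0.5]' --pt "2 -2 9" --pt "3 -3 12" --pt "2 -3 9" --pt "0 0 2" --pt "0 0 0" --pt "0 0 0" --roll '[0,0,0,0,0,0]'

```text
time: 71.53
tcp_pos: [0.4419, 0.202, 0.0391]
orientation: [[0.139, 0.964, 0.228], [0.944, -0.059, -0.325], [-0.299, 0.26, -0.918]]
ft_force: [0.8, -0.6, 4.7]
finger_gap: 0.0299
```

Request:
arm_command --claw '[-0.5,-0.5,-0.5,-0.5,-0.5,-0.5]' --pt "0 0 0" --pt "0 0 0" --pt "1 -1 3" --pt "1 -1 3" --pt "0 0 0" --pt "0 0 0" --roll '[0,0,0,0,0,0]' --force 6

```text
time: 72.03
tcp_pos: [0.4429, 0.2018, 0.0331]
orientation: [[0.141, 0.963, 0.23], [0.944, -0.06, -0.325], [-0.299, 0.263, -0.917]]
ft_force: [0.7, -0.1, 0.7]
finger_gap: 0.03
```

```bash
python3 lay.py; python3 fit.py
```

```text
q [-0.06  0.73 -0.99  2.12  1.13  1.16 -1.87] toolz [ 0.23  -0.325 -0.917] grip [0.4391 0.2071 0.0481] yaw 84.1 roll needed -0.0 pitch -0.134 rollz -0.244 gap 0.030037636569283606 F [ 0.7 -0.1  0.7]
0.15 shift [-29.8  25.7 -94. ]
0.058 shift [-2.3  1.5 -9.6]
0.047 shift [ 1.  -1.4  0.5]
plane [-2.9800e-01  1.7000e-02 -3.1296e+01] 3967 head x max 97.2 head y [-20.5  18.3]
```

The pitch has levelled in the grip and the grip point is within 5 mm of the seat. I'll let go, back away along the fingers, and check the scene.

Request:
arm_command --claw '[-0.1,0.2,0.6,1,1,1,1,1,1,1,1,1]' --pt "0 0 0" --pt "0 0 0" --pt "0 0 0" --pt "0 0 0" --pt "0 0 0" --pt "0 0 0" --pt "0 0 -10" --pt "0 0 -25" --pt "0 0 -35" --pt "0 0 -35" --pt "0 0 -35" --pt "0 0 0" --roll '[0,0,0,0,0,0,0,0,0,0,0,0]'

```text
time: 73.08
tcp_pos: [0.406, 0.2498, 0.1677]
orientation: [[0.137, 0.965, 0.224], [0.944, -0.058, -0.326], [-0.302, 0.256, -0.918]]
ft_force: [1.4, 0.8, 0.7]
finger_gap: 0.088
```

Request:
arm_command --claw '[1,1,1,1,1]' --pt "-15 0 -15" --pt "-25 0 -20" --pt "-20 0 -10" --pt "0 0 0" --pt "0 0 0" --roll '[0,0,0,0,0]'

```text
time: 73.5
tcp_pos: [0.3853, 0.2101, 0.2324]
orientation: [[0.133, 0.964, 0.229], [0.945, -0.054, -0.323], [-0.299, 0.26, -0.918]]
ft_force: [-0.3, 0.2, 0.1]
finger_gap: 0.0879
```

```bash
python3 - <<'E'
from rd import *
meas("end")
st=read_state(); a,d=capture("wrist"); P=cloud(cam("wrist",st),d); q=P[...,:2]-O; X=q@ux;Y=q@uy
k=(Y<.045)&(Y>-.03)&(X>.02)&(P[...,2]>.048)&(P[...,2]<.056); print("boxes X wrist",k.sum(),np.percentile(X[k],[1,99]) if k.any() else "", "max z in bay",np.nanmax(np.where((Y<.04)&(Y>-.025)&(X>.09)&(X<.3),P[...,2],0)))
f=(abs(X)<.006)&(Y>-.025)&(Y<.03)&(P[...,2]>.03); print("flap pts at x=0",f.sum())
a,d=capture("top"); z=np.load("top0.npz"); m=(cv2.absdiff(a,z["a"]).max(2)>60).astype(np.uint8); n,l,s,ce=cv2.connectedComponentsWithStats(m); print([(ce[i].round().tolist(),int(s[i,4])) for i in range(1,n) if s[i,4]>40])
E
```

```text
[0.38532124 0.21013814 0.23242252] [[ 0.133  0.964  0.229]
 [ 0.945 -0.054 -0.323]
 [-0.299  0.26  -0.918]] [ 0.16  0.36 -1.29  2.05  0.72  1.32 -1.55]
yaw 85.876205 z 0.05793542196639362 along [-0.08230886  0.10237353] across [-0.01858053  0.01824347]
slope along/across 0.017300964184873167 -0.04727990109550456
cheek -0.043945060747244
cheek 0.04510197989026078
shift [ 61.1   2.3 203.6] yaw now 82.0 roll -2.1
boxes X wrist 5807 [0.10057805 0.25413884] max z in bay 0.05490540885122547
flap pts at x=0 325
[([380.0, 203.0], 316), ([220.0, 201.0], 113), ([238.0, 212.0], 245), ([365.0, 250.0], 314), ([217.0, 252.0], 304), ([289.0, 256.0], 301), ([198.0, 325.0], 7086), ([552.0, 357.0], 620), ([289.0, 346.0], 342), ([337.0, 391.0], 4047), ([553.0, 402.0], 487), ([265.0, 405.0], 103), ([293.0, 405.0], 262), ([536.0, 414.0], 198)]
```

```bash
python3 - <<'E'
from h import *
st=read_state(); a,d=capture("wrist"); P=cloud(cam("wrist",st),d)
y=np.radians(84.1); u=np.array([np.cos(y),np.sin(y)]); v=np.array([-u[1],u[0]]); q=P[...,:2]-[.438,.208]; U=q@u;V=q@v
k=(abs(V)<.011)&(abs(U)<.055)&(P[...,2]>.045)&(P[...,2]<.07); s=np.linalg.lstsq(np.c_[U[k],V[k],np.ones(k.sum())],P[...,2][k],rcond=None)[0]; print("handle slopes",s,k.sum())
b=(abs(U)<.055)&(abs(V)<.022)&(P[...,2]>.052); print("across",np.percentile(V[b],[1,99])); 
for lo in(-.05,-.02,.02,.04): m=b&(U>lo)&(U<lo+.012); print(lo,np.percentile(V[m],[3,97]).round(4))
if abs(s[0])<.08 and abs(s[1])<.08: finish_job(); print("handed in")
E
```

```text
handle slopes [ 0.01492227 -0.10510516  0.05721196] 2368
across [-0.0173656   0.02177375]
-0.05 [-0.0181  0.0097]
-0.02 [-0.0172  0.0111]
0.02 [-0.0135  0.0215]
0.04 [-0.0151  0.0217]
```

The roll slope of the handle reads -0.105, close to the 0.12 limit, so I haven't handed in yet. Checking it more carefully.

```bash
python3 - <<'E'
from h import *
st=read_state(); a,d=capture("wrist"); P=cloud(cam("wrist",st),d); h=cv2.cvtColor(a,cv2.COLOR_RGB2HSV)
y=np.radians(84.1); u=np.array([np.cos(y),np.sin(y)]); v=np.array([-u[1],u[0]]); q=P[...,:2]-[.438,.208]; U=q@u;V=q@v
for u0 in(-.075,-.05,-.025,0,.025,.05,.07):
    print(u0,[(round(v0*1e3),int(m.sum()),*(np.percentile(P[...,2][m],[20,50,80])*1e3).round(1)) for v0 in np.arange(-.018,.02,.006) for m in [(U>u0-.008)&(U<u0+.008)&(V>v0)&(V<=v0+.006)&(P[...,2]>.02)] if m.sum()>8])
E
```

```text
-0.075 [(-18, 60, np.float64(56.8), np.float64(57.3), np.float64(58.0)), (-12, 62, np.float64(56.8), np.float64(57.4), np.float64(57.8)), (-6, 65, np.float64(56.9), np.float64(57.4), np.float64(58.0)), (0, 62, np.float64(56.9), np.float64(57.6), np.float64(58.0)), (6, 86, np.float64(42.9), np.float64(52.9), np.float64(56.2))]
-0.05 [(-18, 66, np.float64(56.9), np.float64(57.5), np.float64(57.9)), (-12, 71, np.float64(57.1), np.float64(57.4), np.float64(58.0)), (-6, 67, np.float64(57.0), np.float64(57.5), np.float64(58.2)), (0, 76, np.float64(57.0), np.float64(57.6), np.float64(58.1)), (6, 131, np.float64(36.9), np.float64(50.5), np.float64(56.3)), (12, 34, np.float64(29.1), np.float64(29.6), np.float64(30.0)), (18, 32, np.float64(40.8), np.float64(41.3), np.float64(41.7))]
-0.025 [(-18, 71, np.float64(56.6), np.float64(57.3), np.float64(57.9)), (-12, 81, np.float64(57.0), np.float64(57.5), np.float64(58.0)), (-6, 77, np.float64(56.9), np.float64(57.5), np.float64(58.1)), (0, 78, np.float64(56.9), np.float64(57.6), np.float64(58.2)), (6, 131, np.float64(44.3), np.float64(54.1), np.flo
[... 1166 characters left out ...]
, np.float64(58.6), np.float64(317.4)), (6, 185, np.float64(56.1), np.float64(57.3), np.float64(316.5)), (12, 251, np.float64(30.2), np.float64(50.8), np.float64(315.8)), (18, 726, np.float64(315.7), np.float64(334.3), np.float64(335.8))]
0.07 [(-18, 117, np.float64(59.0), np.float64(59.7), np.float64(60.3)), (-12, 122, np.float64(59.2), np.float64(59.8), np.float64(60.3)), (-6, 119, np.float64(59.2), np.float64(59.9), np.float64(60.4)), (0, 122, np.float64(59.2), np.float64(59.8), np.float64(60.5)), (6, 133, np.float64(59.0), np.float64(59.6), np.float64(60.2)), (12, 145, np.float64(58.0), np.float64(58.9), np.float64(59.8)), (18, 214, np.float64(40.6), np.float64(53.7), np.float64(329.6))]
```

The back is flat: 57.3 to 57.6 mm over its whole width, 4 mm off-centre, yaw true. The earlier slope came from side-face pixels in the mask. Handing in.

```bash
python3 -c "
from bench import *; print(finish_job())"
```

```text
the job is handed in; nothing more can be done
None
```

I put all three white boxes through the flap, held the reader over the label for 2 s, laid it back in its cradle, and handed the job in at about 74 s of the 210 s. No verdict is reported on hand-in.

**Boxes:** I set each box in the inlet and pushed it through the flap from behind. The last check showed them in a row at lane x of about 100 to 254 mm, with box tops at about 52 mm. The flap leaf showed at x = 0, so it is shut with all boxes past it.

**Reader:** The arm commands have no tilt, so I drove the arm against its reach limits to tilt the hand. By my calculation, the window was then:
- within about 2 mm of the label centre
- 72 mm off the label
- 0.10 rad from square
- 0.11 rad from lengthwise

**Cradle:** The reader's back is flat at 57.3 to 57.6 mm across its width. The reader sits about 4 mm to one side of centre, with its head the same way as before.

**Failed or disagreed:**
- My first reader grip, with the hand tilted, did not square up, so I regripped.
- One descent to the label stuck at joint limits, and I had to unwind the arm.
- One check after laying the reader gave a roll slope of -0.105 rad, from side-face pixels. A finer check showed it level.
- My last checks of the reader and boxes were by depth numbers only, because the 16-picture limit was used up.
- A top-camera comparison with the start showed changes only where boxes, reader or arm had been. I did not measure the other bench things one by one.

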